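# Unload the chart roll from the recorder's sloping deck

## Task

Turn the keeper's wing knob on the recorder clockwise, all the way to its stop, so that the keeper arm is parked clear of the chart roll. Then draw the roll off its leaning spindle and set it down flat, without dropping it, in the empty compartment of the grey tray. Leave the spare roll and everything else on the bench where it is.

Things in the scene. Friction and masses are not known exactly. Their poses are not given: they have to be found in the camera images.
- roll: Wound roll of white chart paper on a brown cardboard core, on the recorder's spindle: outer diameter 56 mm, bore 23 mm, 30 mm long, about 70 g. Origin: centre of its lower end face, z along its axis towards the upper face.
- roll_center (a point): Centre of the chart roll, on its axis 15 mm above its lower face; turns with the roll.
- spindle: Fixed steel spindle, 18 mm diameter, 50 mm long, square to the recorder's deck, which slopes 30 degrees down towards the robot. Origin: its foot on the deck; z along the spindle away from the deck (leaning 30 degrees from vertical to the recorder's front), x up the slope, y level along the deck. The keeper's pivot stands on the deck at y = +90 mm.
- handle_mid (a point): Middle of the recorder's fixed round carrying handle, 24 mm thick, running level along the recorder's y for 280 mm above the up-slope side of spindle and keeper (72 mm up the slope, 101 mm off the deck); it bars a vertical gripper.
- spindle_tip (a point): Top end of the spindle, 50 mm from the deck, axes as spindle.
- keeper (a joint): Angle of the keeper (rad): 0 = arm points straight over the roll (towards the spindle), grows clockwise as seen looking down on the deck, the arm sweeping over the lower part of the deck; stop at 2.5, parked. Needs about 0.12 N m; stays where left.
- knob_grip (a point): On the pivot axis of the keeper's black wing knob, 58 mm above the deck, z away from the deck, axes turning with the knob. Bar: 12 mm thick (x), 42 mm long (y), 40 to 66 mm above the deck. The aluminium arm below it, 14 mm wide, 33 to 37 mm above the deck, reaches 72 mm along -y, 3 mm above the top of the seated roll.
- recorder: Fixed chart recorder, blue-grey with a dark grey sloping deck; 260 mm deep (x), 300 mm wide (y), 223 mm high with the handle. Origin: centre of its underside; -x is its low front edge.
- tray: Fixed grey plastic tray, 118 mm (x) by 224 mm (y), 20 mm high, walls and floor 4 mm, with one divider into two compartments of about 110 x 106 mm; the +y one holds the spare roll. Origin: centre of its underside.
- tray_empty (a point): Centre of the floor of the tray's empty (-y) compartment, 4 mm above the bench; axes as tray.
- case: Bystander: fixed closed wooden gauge-block case, 90 x 140 x 43 mm, origin centre of underside.
- spare_roll: Bystander: spare chart roll in the tray, 68 mm diameter, 30 mm high, origin centre of underside.
- bottle: Bystander: amber bottle, 60 mm diameter, 130 mm high, origin centre of underside.
- loupe: Bystander: black loupe, 36 mm diameter, 34 mm high, origin centre of underside.
- gauge_block: Bystander: steel gauge block, 35 x 12 x 30 mm high, origin centre of underside.
- jar: Bystander: small clear jar, 54 mm diameter, 55 mm high, origin centre of underside.
There are look-alikes about, which are no part of the job. Leave any blue or green look-alike of the roll alone.

How it is judged:
On the way, in this order (a step that is already met when the one before it is completed fails the run):
1. the keeper is turned to its stop (within 0.2 rad) while the roll is still on the spindle (value of joint keeper above 2.3 rad and z of roll in the frame of spindle below 0.02 m), for 0.1 s.
2. the roll is drawn clear of the spindle's tip, held by the fingers (z of roll in the frame of spindle_tip above 0.002 m and contact force between the fingers and roll above 0.5 N).
At the end, for the whole second after the job is handed in: The chart roll lies at rest flat on the floor of the tray's empty compartment (centre within 36 mm of the compartment's centre and 10 to 20 mm above its floor, axis within 0.12 rad of the tray's vertical), and the keeper is still parked within 0.3 rad of its stop (above 2.2 rad) (horizontal distance between roll_center and tray_empty below 0.036 m and z of roll_center in the frame of tray_empty between 0.01 and 0.02 m and angle between the z axis of roll and the z axis of tray, either way round below 0.12 rad and linear speed of roll below 0.02 m/s and value of joint keeper above 2.2 rad); the robot touches nothing.
It fails at once if the roll is dropped (out of the fingers it moves faster than 0.4 m/s) (contact force between the fingers and roll below 0.05 N and linear speed of roll above 0.4 m/s).
It fails at once if the spare roll or another loose bystander is moved more than 20 mm (distance of any of spare_roll, bottle, loupe, gauge_block, jar from where it was at the start of the episode above 0.02 m).
It also fails if it takes over 72 s, if anything falls off the work surface, if the arm or the gripper's body presses on something with over 40 N, if the wrist force passes 120 N, or if a joint passes its speed limit or range.

## Robot

A 7-joint arm with a two-finger parallel gripper is mounted at the origin on the work surface. World frame = base frame: x ahead of the robot, y to its left, z up, the work surface at z = 0. Lengths are in m, angles in rad, forces in N, time in s.
With the tool pointing down it reaches from about 0.4 to 0.85 m from the base axis. Payload 10.4 kg.
Tool frame: the origin (TCP) lies midway between the tips of the shut fingers; the grasp point (between the pads) lies r.grip_point_offset behind it (r.grip_point_offset is the distance from the TCP to the grasp point, in m); z points along the fingers, y is the line along which they close (so a half turn about z gives the same grasp; the last joint's range is limited). The gripper opens to 87 mm and grips with 3 to 60 N. Pads are 19 mm wide; open, the fingers measure 117 mm over their backs; the gripper's body (75 mm by 190 mm) begins 51 mm behind the grasp point.
Start: joints at [-1.282, 0.332, -0.065, 1.46, 0.022, 1.35, -0.088], TCP at [0.192, 0.595, 0.188] pointing down, gripper open.
Joint ranges: [-2.6, 2.6], [-0.5, 2.12], [-1.47, 1.34], [0.16, 2.42], [-1.27, 4.41], [0.06, 2.06], [-2.6, 2.6]. Speed limits (rad/s): [2.22, 2.22, 2.79, 2.79, 3.14, 3.14, 3.14].

## Interface

Orientations are given as a unit quaternion [x, y, z, w].
In Python, from bench import r gives the robot as it stands.
- The arm moves only by the tool play_rows, never from a script. Its arguments are lists of equal length, an entry for each row: "claw": the closure, from 0 (fully open) to 1 (shut); "delta_pos": the shift along the tool's x, y, z scaled (see below), a list of three; "delta_rot": the turn, a rotation vector about the tool's x, y, z scaled (see below), a list of three. A call has 1 to 8 rows; each row shifts and turns the commanded pose from where the row before left it, along the tool's axes as they then stand; what a row does not reach is not made up. The controller multiplies each number of a shift by 200 mm and each number of a turn by pi rad. A row lasts 1/10 s, in which the tool goes at most 50 mm and 8.59 degrees, less where a joint would pass 70% of its speed; a pose out of reach is approached as far as the arm can. A call with a number of a shift or a turn outside -1 to 1 is refused whole. A call with a gripper value outside its range is refused whole. The fingers move at their own pace and stop on an object; "squeeze" is the grip in N (left out, the last holds). Time passes only in rows, so rows that do not move let the fingers close. It gives the time, the measured TCP pose, the force, the opening and the grip force at its end, in the units of the state.
- r.read_state(): the state, without advancing time (a new reading comes with each control period).
- r.camera(name): name is "scene" or "side" or "wrist"; returns a dict with "pixels" (480x640x3 uint8, red, green, blue), "camera_matrix" (3x3 intrinsics, pixels), "cam_to_world" (4x4, takes a point from camera to world coordinates); the wrist camera has in their place "hand_eye" (4x4, takes a point from camera to tool coordinates, whose origin is the TCP and whose axes are the flange's). Camera axes: x right, y up, looking along -z (the intrinsics and any distortion apply to the point x, -y, -z); pixel columns grow to the right and rows downward; lengths in m; the calibration is good to about 2 mm. A picture is of the moment at which its call begins: read the wrist's pose just before it. There is no depth.
- r.close_job(): hands the job in; it is judged then, once.
The state is a dict: "time": time; "joint_positions": joint angles; "joint_vel": joint speeds; "joint_torque": joint torques, N m; "ee_pos": TCP position; "eef_rot": TCP orientation; "ft_force": force on the tool from outside, world axes, zero at the start; "torque": the same for the moment, N m; "width": finger opening in m; "grip_force": force on a finger pad.
Only numpy, scipy, OpenCV 4.12 (cv2) and the standard library are available. Lean on these libraries where they do the work, as an engineer would, in place of code of your own. Each camera call takes 0.05 s, during which the arm holds its last target. There are 200 camera calls.

## Working session

There is one attempt and no reset: what is moved stays moved. The work goes in short steps, Python scripts to look and compute and a tool call to move; the robot and the scene stay as the last step left them, time stands still between calls to the robot, and variables do not carry over. Pictures are saved under pics/ and viewed, at most 10 in all, crops included, and the job is handed in when it is done.

Besides the shell and the picture viewer there is one more tool, called after "Emit:" by a JSON object that holds its "method" and its "body", one argument or row to a line. play_rows: Moves the arm, as the interface text tells. Shifts and turns lie within -1 to 1; 1 stands for 200 mm of shift or pi rad of turn. Its arguments: {"type":"object","properties":{"claw":{"type":"array"},"delta_pos":{"type":"array"},"delta_rot":{"type":"array"},"squeeze":{"type":"number"}},"required":["claw","delta_pos","delta_rot"]}

```bash
mkdir -p pics && ls
python3 - <<'E'
from bench import r
import cv2
s=r.read_state(); print(s, r.grip_point_offset)
for n in ("scene","side"):
    c=r.camera(n); cv2.imwrite(f"pics/{n}0.png",c["pixels"][:,:,::-1]); print(n,c["camera_matrix"].tolist(),c["cam_to_world"].round(4).tolist(),[k for k in c])
E
```

```text
pics
{'time': 0.0, 'joint_positions': array([-1.28163267,  0.33286115, -0.06470766,  1.46097245,  0.02159481,
        1.34984329, -0.08848828]), 'joint_vel': array([-0.00159145,  0.00026587, -0.00020112, -0.00014214, -0.00270529,
       -0.00075716, -0.00119178]), 'joint_torque': array([-7.26260150e-04, -6.23270202e+01,  2.42435164e-02, -3.89873922e+01,
       -6.12687715e-02,  4.00505948e-02,  1.51535382e-04]), 'ee_pos': array([0.1915795 , 0.59446048, 0.1867458 ]), 'eef_rot': array([ 1.55231764e-01,  9.87877835e-01, -6.89840788e-04, -8.00234014e-05]), 'ft_force': array([-0.05580772, -0.31026218, -0.07644952]), 'torque': array([ 0.00255711, -0.05504642,  0.02986512]), 'grip_force': 0.0, 'width': 0.08717512991687763} 0.0187
scene [[484.7254367262608, 0.0, 322.20551925335616], [0.0, 484.7254367262608, 243.52245049915564], [0.0, 0.0, 1.0]] [[0.8652, -0.3318, 0.376, 1.0874], [0.5015, 0.5793, -0.6426, -0.9048], [-0.0046, 0.7445, 0.6676, 1.0873], [0.0, 0.0, 0.0, 1.0]] ['pixels', 'camera_matrix', 'cam_to_world']
side [[542.2631657535754, 0.0, 317.4286831784908], [0.0, 542.2631657535754, 246.26051475745982], [0.0, 0.0, 1.0]] [[0.8234, 0.3885, -0.4136, 0.0141], [-0.5674, 0.5575, -0.606, -0.8197], [-0.0048, 0.7337, 0.6795, 1.0691], [0.0, 0.0, 0.0, 1.0]] ['pixels', 'camera_matrix', 'cam_to_world']
```

View pics/scene0.png

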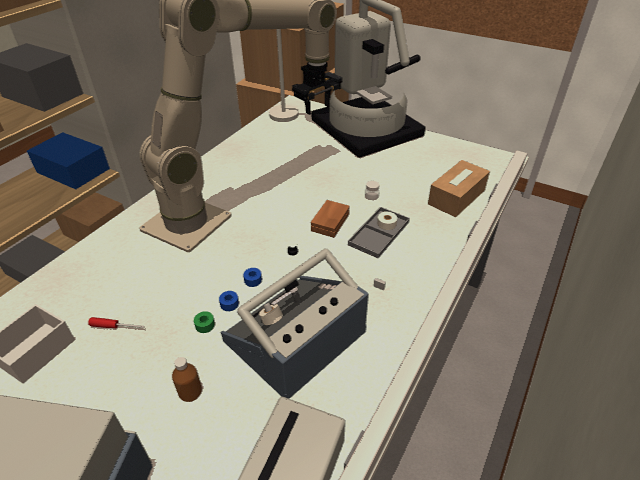

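View pics/side0.png

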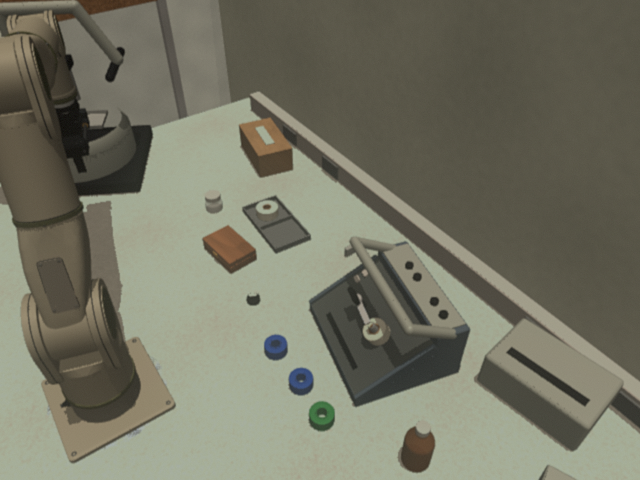

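The scene view shows the recorder near (300,310) with the roll at about (272,313), and the tray at about (380,232). In the side view the roll is near (375,332), the knob near (355,297), and the empty compartment near (288,235). I'll zoom in on both.

Run:
```python
import cv2, numpy as np
a=cv2.imread("pics/side0.png")[230:410,300:480]; b=cv2.imread("pics/scene0.png")[240:400,215:375]
f=lambda i,s:cv2.resize(i,(400*1,400),interpolation=cv2.INTER_CUBIC)
cv2.imwrite("pics/crop.png",np.hstack([f(a,0),f(b,0)]))
a=cv2.imread("pics/side0.png")[190:255,235:315]; b=cv2.imread("pics/scene0.png")[200:260,340:420]
```

```text
(no output)
```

View pics/crop.png

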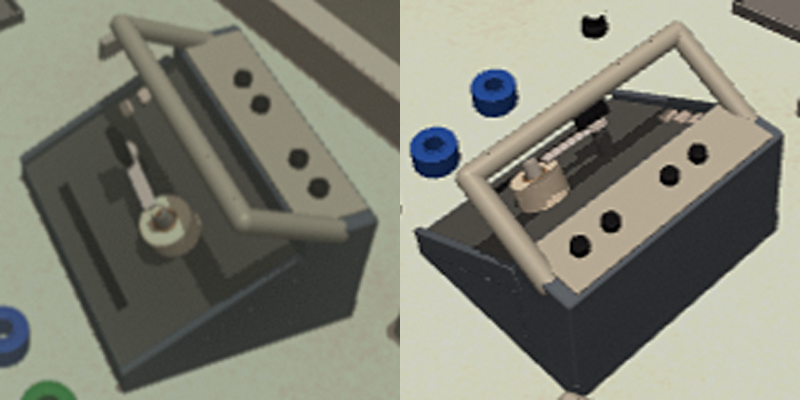

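```bash
cat > h.py <<'E'
import numpy as np
from scipy.spatial.transform import Rotation as R
K={"scene":([484.725,322.2055,243.5225],[[0.8652,-0.3318,0.376,1.0874],[0.5015,0.5793,-0.6426,-0.9048],[-0.0046,0.7445,0.6676,1.0873]]),
"side":([542.263,317.4287,246.2605],[[0.8234,0.3885,-0.4136,0.0141],[-0.5674,0.5575,-0.606,-0.8197],[-0.0048,0.7337,0.6795,1.0691]])}
def ray(n,p):
    (f,cx,cy),T=K[n]; T=np.array(T); d=T[:,:3]@np.array([(p[0]-cx)/f,-(p[1]-cy)/f,-1]); return T[:,3],d/np.linalg.norm(d)
def plane(n,p,z):
    o,d=ray(n,p); return o+d*(z-o[2])/d[2]
def rays_meet(L):
    A=0;b=0
    for o,d in L:
        P=np.eye(3)-np.outer(d,d); A=A+P; b=b+P@o
    x=np.linalg.solve(A,b); return x,[np.linalg.norm((np.eye(3)-np.outer(d,d))@(x-o)) for o,d in L]
def proj(n,X):
    (f,cx,cy),T=K[n]; T=np.array(T); q=T[:,:3].T@(np.asarray(X)-T[:,3]); return np.array([cx-f*q[0]/q[2],cy+f*q[1]/q[2]])
def tri(a,b): return rays_meet([ray("side",a),ray("scene",b)])
E
python3 - <<'E'
from h import *
import cv2
sd=lambda u,v:(300+.45*u,230+.45*v); sc=lambda u,v:(215+.4*(u-400),240+.4*v)
np.set_printoptions(precision=4,suppress=True)
tip=tri(sd(163,211),sc(532,164)); hl=tri(sd(242,216),sc(464,178)); hr=tri(sd(119,22),sc(679,29)); kn=tri(sd(122,146),sc(590,114))
for x in (tip,hl,hr,kn): print(x)
print("bottom", plane("scene",sc(580,393),0),plane("scene",sc(775,232),0),plane("side",sd(122,390),0))
d=hr[0]-hl[0]; print("yaw",np.arctan2(-d[0],d[1]),np.linalg.norm(d), (hr[0]+hl[0])/2)
# tray
for n,roi in (("side",(190,255,235,315)),("scene",(200,260,340,420))):
    im=cv2.imread(f"pics/{n}0.png"); y0,y1,x0,x1=roi; c=im[y0:y1,x0:x1].astype(int)
    m=((c.max(2)<125)).astype(np.uint8)*255
    k,l,st,ce=cv2.connectedComponentsWithStats(m); i=1+st[1:,4].argmax(); 
    pts=cv2.findContours((l==i).astype(np.uint8),cv2.RETR_EXTERNAL,cv2.CHAIN_APPROX_NONE)[0][0].reshape(-1,2)+[x0,y0]
    q=cv2.approxPolyDP(cv2.convexHull(pts),4,True).reshape(-1,2); print(n,q.tolist(),[plane(n,p,.02).round(3)[:2].tolist() for p in q])
    w=np.array([plane(n,p,.02)[:2] for p in cv2.convexHull(pts).reshape(-1,2)],np.float32); print(cv2.minAreaRect(w))
    cv2.imwrite(f"pics/t_{n}.png",cv2.resize(im[y0:y1,x0:x1],(400,320),interpolation=cv2.INTER_CUBIC))
cv2.imwrite("pics/t.png",np.hstack([cv2.imread("pics/t_side.png"),cv2.imread("pics/t_scene.png")]))
E
```

```text
(array([ 0.5445, -0.2596,  0.1259]), [np.float64(0.0004646115259395877), np.float64(0.00046461152593952877)])
(array([ 0.5482, -0.3608,  0.2142]), [np.float64(0.0029082854655429475), np.float64(0.002908285465542874)])
(array([ 0.6198, -0.0833,  0.21  ]), [np.float64(0.0006233219814136673), np.float64(0.0006233219814134951)])
(array([ 0.5606, -0.172 ,  0.1307]), [np.float64(0.0006361224499463722), np.float64(0.0006361224499463316)])
bottom [ 0.6858 -0.3962  0.    ] [ 0.7653 -0.1213  0.    ] [ 0.4397 -0.3384  0.    ]
yaw -0.25238196311918343 0.2865813042637259 [ 0.584  -0.222   0.2121]
side [[275, 195], [310, 235], [276, 253], [242, 210]] [[0.678, 0.39], [0.662, 0.168], [0.541, 0.16], [0.556, 0.383]]
((0.6082409620285034, 0.275356650352478), (0.24016332626342773, 0.1251273900270462), 86.28500366210938)
scene [[408, 218], [378, 257], [348, 245], [381, 207]] [[0.68, 0.388], [0.673, 0.155], [0.563, 0.158], [0.571, 0.398]]
((0.6208940148353577, 0.2745124399662018), (0.23966403305530548, 0.12336748838424683), 86.09939575195312)
```

View pics/t.png

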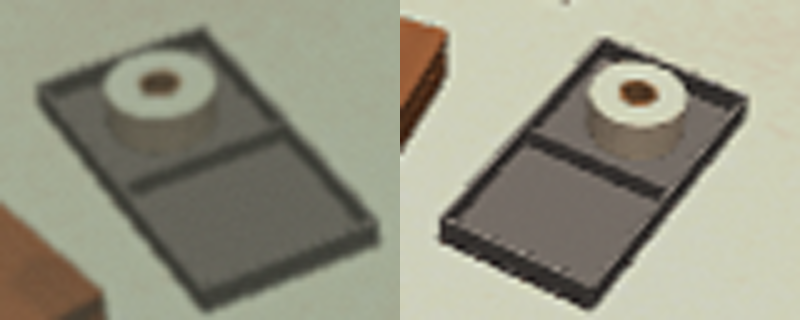

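The tray sits near (0.61,0.28), with its empty compartment nearer the camera (−y side). Next is a pose fit of the recorder from its known points.

```bash
cat >> h.py <<'E'
np.set_printoptions(precision=4,suppress=True)
C30,S30=np.cos(np.pi/6),.5
def frameS(X,Y,yaw,Z=.0875):
    Rz=R.from_euler('z',yaw).as_matrix(); A=Rz@np.array([[C30,0,-S30],[0,1,0],[S30,0,C30]]); return A,np.array([X,Y,Z])  # foot of spindle
def goto(p,A):
    """print shifts (tool units) then turn to bring TCP to p with axes A"""
    from bench import r
    s=r.read_state(); A0=R.from_quat(s["eef_rot"]).as_matrix()
    d=A0.T@(np.array(p)-s["ee_pos"]); rv=R.from_matrix(A0.T@A).as_rotvec()
    print("pos",s["ee_pos"],"q",s["joint_positions"],"t",s["time"],"w",s["width"],"F",s["ft_force"])
    print("shift/unit",d/.2,"mm",d*1e3,"rows",np.linalg.norm(d)/.05); print("turn/unit",rv/np.pi,"deg",np.degrees(rv),"rows",np.degrees(np.linalg.norm(rv))/8.59)
    d2=A.T@(np.array(p)-s["ee_pos"]); print("shift if turned first /unit",d2/.2)
def tool(zdir,ydir):
    z=zdir/np.linalg.norm(zdir); y=ydir-z*(ydir@z); y/=np.linalg.norm(y); return np.column_stack([np.cross(y,z),y,z])
E
python3 - <<'E'
from h import *
from scipy.optimize import least_squares
sd=lambda u,v:(300+.45*u,230+.45*v); sc=lambda u,v:(215+.4*(u-400),240+.4*v)
H=[.072,0,.101]
def pts(v):
    A,o=frameS(*v[:3]); ys=v[3]; f=lambda x,y,z:o+A@np.array([x,y,z])
    Rz=R.from_euler('z',v[2]).as_matrix(); xs=v[4]; g=lambda x,y:np.array([o[0],o[1],0])+Rz@np.array([x-xs,y-ys,0])
    return dict(tip=f(0,0,.05),kn=f(0,.09,.056),hl=f(.072,-.14-ys,.101),hr=f(.072,.14-ys,.101),b1=g(.13,-.15),b2=g(.13,.15),b3=g(-.13,-.15))
ob=[("tip","side",sd(163,211)),("tip","scene",sc(532,164)),("hl","side",sd(242,216)),("hl","scene",sc(464,178)),("hr","side",sd(119,22)),("hr","scene",sc(679,29)),("kn","side",sd(122,146)),("kn","scene",sc(590,114)),("b1","scene",sc(580,393)),("b2","scene",sc(775,232)),("b3","side",sd(122,390))]
res=lambda v:np.concatenate([proj(n,pts(v)[k])-p for k,n,p in ob])
s=least_squares(res,[.56,-.26,-.25,-.045,0],loss='soft_l1'); print(s.x); print(s.fun.reshape(-1,2)); v=s.x
A,o=frameS(*v[:3]); print({k:x.round(4) for k,x in pts(v).items()})
goto(o+A@[0,.05,.19],tool(-A[:,2],A[:,0]))
E
```

```text
[ 0.5635 -0.2683 -0.2487 -0.051  -0.0257]
[[-1.0784  0.2218]
 [-2.4555 -1.185 ]
 [ 1.2496  0.214 ]
 [ 3.3002 -0.3027]
 [ 1.3919 -0.2236]
 [ 0.1134  0.8853]
 [ 0.0554 -0.3365]
 [-1.0659 -1.3409]
 [ 0.0287  2.8107]
 [ 1.0607 -2.5466]
 [-0.5446  0.4815]]
{'tip': array([ 0.5393, -0.2622,  0.1308]), 'kn': array([ 0.5586, -0.1742,  0.136 ]), 'hl': array([ 0.5531, -0.3575,  0.211 ]), 'hr': array([ 0.622 , -0.0861,  0.211 ]), 'b1': array([ 0.6901, -0.4026,  0.    ]), 'b2': array([ 0.7639, -0.1119,  0.    ]), 'b3': array([ 0.4381, -0.3386,  0.    ])}
pos [0.1916 0.5945 0.1868] q [-1.2816  0.3328 -0.0647  1.4609  0.0216  1.3499 -0.0885] t 0.1 w 0.08713787169213355 F [-0.1819 -0.0116 -0.8876]
shift/unit [-2.6036 -3.3164 -0.3216] mm [-520.7163 -663.2832  -64.3231] rows 16.914225664080853
turn/unit [-0.1339 -0.1251  0.4681] deg [-24.1017 -22.5183  84.265 ] rows 10.534420117616293
shift if turned first /unit [-3.4734  2.2324  0.9124]
```

Emit:
{"method": "play_rows", "body": {
  "claw": [0,0,0,0,0,0,0,0],
  "delta_pos": [
    [-0.12,-0.15,-0.03],
    [-0.12,-0.15,-0.03],
    [-0.12,-0.15,-0.03],
    [-0.12,-0.15,-0.03],
    [-0.12,-0.15,-0.03],
    [-0.12,-0.15,-0.03],
    [-0.12,-0.15,-0.03],
    [-0.12,-0.15,-0.03]
  ],
  "delta_rot": [
    [0,0,0],
    [0,0,0],
    [0,0,0],
    [0,0,0],
    [0,0,0],
    [0,0,0],
    [0,0,0],
    [0,0,0]
  ]
}}

```text
time: 0.9
ee_pos: [0.3011, 0.3059, 0.2355]
eef_rot: [0.155, 0.988, -0.0, -0.0]
ft_force: [-0.5, -0.3, 0.4]
width: 0.0866
grip_force: 0.0
```

Emit:
{"method": "play_rows", "body": {
  "claw": [0,0,0,0,0,0,0,0],
  "delta_pos": [
    [-0.12,-0.15,-0.03],
    [-0.12,-0.15,-0.03],
    [-0.12,-0.15,-0.03],
    [-0.12,-0.15,-0.03],
    [0,0,0],
    [0,0,0],
    [0,0,0],
    [0,0,0]
  ],
  "delta_rot": [
    [0,0,0.04],
    [0,0,0.04],
    [0,0,0.04],
    [0,0,0.04],
    [0,0,0.04],
    [0,0,0.04],
    [0,0,0.04],
    [0,0,0.04]
  ]
}}

```text
time: 1.7
ee_pos: [0.3271, 0.1575, 0.2594]
eef_rot: [0.614, 0.789, -0.0, -0.0]
ft_force: [0.2, -0.5, 0.3]
width: 0.0871
grip_force: 0.0
```

```bash
cat > rec.py <<'E'
from h import *
A,o=frameS(.5635,-.2683,-.2487)
P=lambda x,y,z:o+A@np.array([x,y,z])
T0=tool(-A[:,2],A[:,0])
E
python3 -c "
from rec import *
goto(P(0,.05,.19),T0)"
```

```text
pos [0.3271 0.1575 0.2594] q [-0.7637 -0.3063  0.1481  1.9529  0.0445  1.4921 -0.3775] t 1.7 w 0.08714044735424686 F [ 0.2256 -0.519   0.2725]
shift/unit [-1.9083  0.3241  0.0364] mm [-381.65     64.8124    7.2717] rows 7.743648999036817
turn/unit [-0.1633 -0.0414  0.1546] deg [-29.3886  -7.4564  27.8239] rows 4.7906394260302045
shift if turned first /unit [-1.5227  1.0165  0.6291]
```

Emit:
{"method": "play_rows", "body": {
  "claw": [0,0,0,0,0,0,0,0],
  "delta_pos": [
    [-0.12,0.02,0],
    [-0.18,0.03,0],
    [-0.18,0.03,0],
    [-0.18,0.03,0],
    [-0.18,0.03,0],
    [-0.18,0.03,0],
    [-0.18,0.03,0],
    [-0.18,0.03,0]
  ],
  "delta_rot": [
    [0,0,0],
    [0,0,0],
    [0,0,0],
    [0,0,0],
    [0,0,0],
    [0,0,0],
    [0,0,0],
    [0,0,0]
  ]
}}

```text
time: 2.5
ee_pos: [0.4412, -0.0994, 0.2594]
eef_rot: [0.612, 0.791, 0.0, -0.0]
ft_force: [1.1, 0.4, 0.3]
width: 0.0873
grip_force: 0.0
```

Emit:
{"method": "play_rows", "body": {
  "claw": [0,0,0,0,0,0],
  "delta_pos": [
    [0,0,0],
    [0,0,0],
    [0,0,0],
    [0,0,0],
    [0,0,0],
    [0,0,0]
  ],
  "delta_rot": [
    [-0.027,-0.007,0.026],
    [-0.027,-0.007,0.026],
    [-0.027,-0.007,0.026],
    [-0.027,-0.007,0.026],
    [-0.027,-0.007,0.026],
    [-0.027,-0.007,0.026]
  ]
}}

```text
time: 3.1
ee_pos: [0.4388, -0.0949, 0.2639]
eef_rot: [0.739, 0.639, 0.134, 0.166]
ft_force: [-0.1, 0.3, 0.4]
width: 0.087
grip_force: 0.0
```

```bash
python3 -c "
from rec import *
goto(P(0,.05,.19),T0)"
```

```text
pos [ 0.4388 -0.0949  0.2639] q [-0.1358 -0.4967  0.1414  2.136   0.1587  1.0771 -0.188 ] t 3.1 w 0.08695926116272647 F [-0.1384  0.3277  0.4223]
shift/unit [-0.468   0.2429  0.1832] mm [-93.6057  48.5792  36.6397] rows 2.232885042655776
turn/unit [-0.0296 -0.0109  0.0302] deg [-5.3297 -1.9571  5.4429] rows 0.9156208125534623
shift if turned first /unit [-0.4368  0.267   0.2224]
```

Emit:
{"method": "play_rows", "body": {
  "claw": [0,0,0,0],
  "delta_pos": [
    [-0.05,0.08,0.06],
    [-0.13,0.06,0.06],
    [-0.13,0.06,0.06],
    [-0.13,0.06,0.04]
  ],
  "delta_rot": [
    [0,0,0],
    [0,0,0],
    [-0.01,-0.005,0.015],
    [-0.02,-0.005,0.015]
  ]
}}

```text
time: 3.5
ee_pos: [0.4905, -0.1947, 0.2469]
eef_rot: [0.763, 0.593, 0.159, 0.204]
ft_force: [0.0, -0.3, 0.7]
width: 0.0868
grip_force: 0.0
```

Run:
```python
from rec import *
from bench import r
import cv2,pickle
goto(P(0,.05,.19),T0)
s=r.read_state(); c=r.camera("wrist"); pickle.dump((s,c),open("w1.pkl","wb")); print(c["hand_eye"],c["camera_matrix"],c.keys())
cv2.imwrite("pics/w1.png",c["pixels"][:,:,::-1])
```

```text
pos [ 0.4905 -0.1947  0.2469] q [-0.0969 -0.387   0.3204  2.1236  0.1667  0.8664 -0.0904] t 3.5 w 0.08684914018157654 F [ 0.0385 -0.2501  0.6657]
shift/unit [-0.0167 -0.014  -0.0376] mm [-3.341  -2.7971 -7.518 ] rows 0.17378917517626108
turn/unit [ 0.     -0.     -0.0002] deg [ 0.0008 -0.0056 -0.0421] rows 0.004947294753871386
shift if turned first /unit [-0.0167 -0.014  -0.0376]
[[-0.0004  0.9646  0.2639  0.0721]
 [ 1.      0.0005 -0.0003 -0.0006]
 [-0.0005  0.2639 -0.9646 -0.1961]
 [ 0.      0.      0.      1.    ]] [[357.8533   0.     321.0151]
 [  0.     357.8533 239.1563]
 [  0.       0.       1.    ]] dict_keys(['pixels', 'camera_matrix', 'hand_eye'])
```

View pics/w1.png

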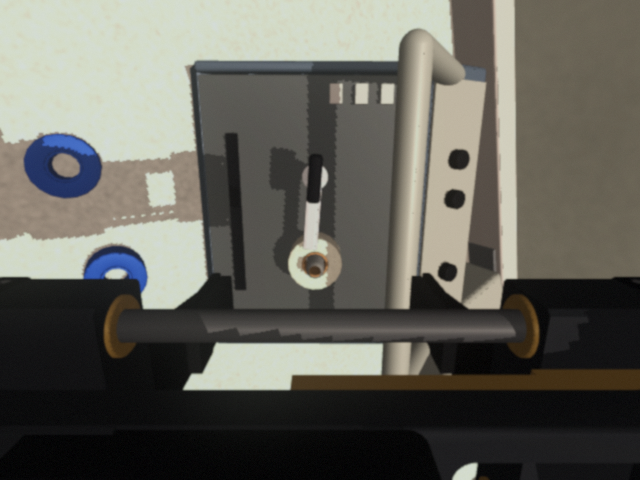

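The wrist view shows the bar's top at (315,153)–(315,200), the roll's face centred at about (315,263), the spindle tip at about (317,265), and the handle running down column 415→397. I'll turn those into spindle-frame coordinates.

```bash
cat >> h.py <<'E'
def wray(s,c,p):
    K=c["camera_matrix"];T=c["hand_eye"];A0=R.from_quat(s["eef_rot"]).as_matrix()
    d=T[:3,:3]@np.array([(p[0]-K[0,2])/K[0,0],-(p[1]-K[1,2])/K[1,1],-1]); return s["ee_pos"]+A0@T[:3,3],A0@d
def wS(s,c,p,A,o,z):
    q,d=wray(s,c,p); q=A.T@(q-o); d=A.T@d; return q+d*(z-q[2])/d[2]
E
python3 - <<'E'
from rec import *
import pickle,cv2
s,c=pickle.load(open("w1.pkl","rb")); im=c["pixels"].astype(int)
def comp(m,seed):
    k,l,st,ce=cv2.connectedComponentsWithStats(m.astype(np.uint8)); i=l[seed[1],seed[0]]; return (l==i).astype(np.uint8)
roi=np.zeros(im.shape[:2],bool); roi[140:212,295:335]=1
m=comp((im.max(2)<40)&roi,(315,165)); print("bar rect",cv2.minAreaRect(cv2.findNonZero(m)),cv2.boundingRect(m))
roi[:]=0; roi[225:300,280:350]=1
m=comp((im.min(2)>120)&roi,(296,262)); h=cv2.convexHull(cv2.findNonZero(m)); print("roll",cv2.fitEllipse(h),cv2.boundingRect(m))
for n,p,z in (("bar a",(315,153.5),.066),("bar b",(315,201),.066),("deck L top",(195,70),0),("deck L low",(210,275),0),("handle far",(414.5,60),.101),("handle near",(398,290),.101),("tip",(317,264),.05),("rollface",cv2.fitEllipse(h)[0],.03)):
    print(n,wS(s,c,p,A,o,z))
v=np.hstack([im[135:310,270:430].astype(np.uint8)[:,:,::-1]]); cv2.imwrite("pics/w1c.png",cv2.resize(v,None,fx=3.4,fy=3.4,interpolation=cv2.INTER_CUBIC))
E
```

```text
bar rect ((314.5284729003906, 177.50161743164062), (13.378175735473633, 47.4369010925293), 3.2704882621765137) (307, 154, 16, 48)
roll ((313.0647888183594, 257.3368225097656), (51.446571350097656, 65.47020721435547), 174.70196533203125) (288, 225, 52, 65)
bar a [-0.0027  0.1154  0.066 ]
bar b [-0.0029  0.0748  0.066 ]
deck L top [-0.1198  0.1924  0.    ]
deck L low [-0.1229 -0.0198  0.    ]
handle far [0.0686 0.1808 0.101 ]
handle near [0.0667 0.0053 0.101 ]
tip [-0.0016  0.0106  0.05  ]
rollface [-0.0058  0.0108  0.03  ]
```

View pics/w1c.png

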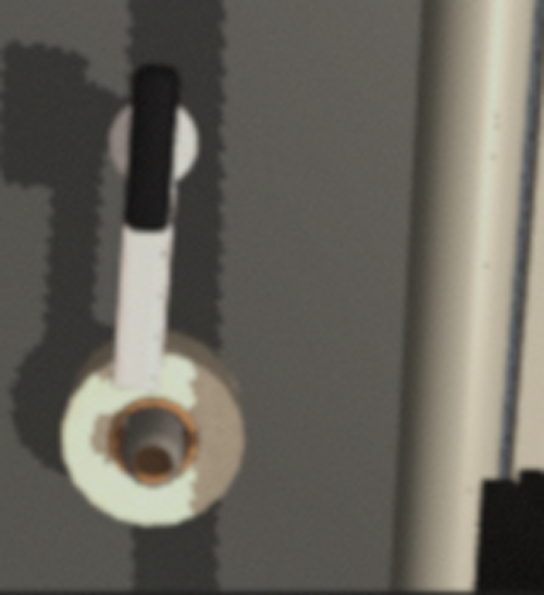

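```bash
cat > rec.py <<'E'
from h import *
A,o=frameS(.5635,-.2683,-.2487)
o=o+A@np.array([-.0033,.005,0]); A,_=frameS(0,0,-.259)
P=lambda x,y,z:o+A@np.array([x,y,z])
T0=tool(-A[:,2],A[:,0])
E
python3 -c "
from rec import *
import pickle
s,c=pickle.load(open('w1.pkl','rb'))
for p,z in (((315,271),.05),((314.7,263.5),.03),((315,177.3),.066),((414.5,60),.101),((398,290),.101)): print(wS(s,c,p,A,o,z))
goto(P(0,.09,.13),T0)"
```

```text
[-0.0002 -0.0019  0.05  ]
[-0.0009 -0.001   0.03  ]
[-0.0003  0.09    0.066 ]
[0.0706 0.1761 0.101 ]
[0.07   0.0004 0.101 ]
pos [ 0.4895 -0.1983  0.2458] q [-0.0943 -0.3888  0.325   2.1276  0.1688  0.8607 -0.0912] t 3.55 w 0.08713972135331617 F [-2.1819 -4.1193 -1.3559]
shift/unit [ 0.2307 -0.0252  0.2595] mm [46.1356 -5.0461 51.9039] rows 1.3925471984733724
turn/unit [ 0.0009 -0.0009  0.0007] deg [ 0.1657 -0.155   0.1328] rows 0.03060087079584095
shift if turned first /unit [ 0.2313 -0.025   0.259 ]
```

Emit:
{"method": "play_rows", "body": {
  "claw": [0.5,0.5,0.5,0.5,0.5,0.5],
  "delta_pos": [
    [0.08,-0.01,0.06],
    [0.08,-0.01,0.1],
    [0.07,-0.005,0.1],
    [0,0,0],
    [0,0,0],
    [0,0,0]
  ],
  "delta_rot": [
    [0,0,0],
    [0,0,0],
    [0,0,0],
    [0,0,0],
    [0,0,0],
    [0,0,0]
  ]
}}

```text
time: 4.15
ee_pos: [0.5221, -0.1546, 0.2008]
eef_rot: [0.762, 0.593, 0.159, 0.204]
ft_force: [0.4, 0.3, -0.6]
width: 0.0481
grip_force: 0.0
```

Run:
```python
from rec import *
from bench import r
import cv2,pickle
goto(P(0,.09,.052),T0)
s=r.read_state(); c=r.camera("wrist"); pickle.dump((s,c),open("w2.pkl","wb"))
cv2.imwrite("pics/w2.png",c["pixels"][:,:,::-1])
```

```text
pos [ 0.5221 -0.1546  0.2008] q [-0.1164 -0.2942  0.2511  2.1684  0.1829  0.7431 -0.2067] t 4.15 w 0.04807137572283828 F [ 0.3729  0.2559 -0.6153]
shift/unit [-0.0243 -0.001   0.4029] mm [-4.8632 -0.1954 80.5882] rows 1.6147005296429244
turn/unit [ 0.0001 -0.002   0.003 ] deg [ 0.0123 -0.366   0.5322] rows 0.07520376926666199
shift if turned first /unit [-0.0217 -0.0007  0.4031]
```

View pics/w2.png

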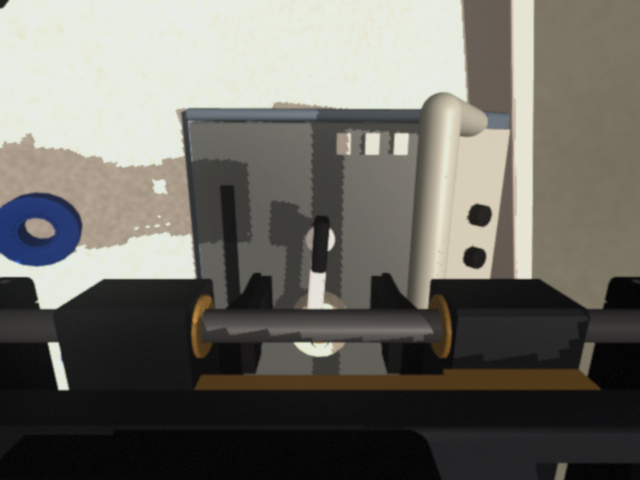

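The bar shows at (321,217)–(320,272), well centred between the fingers, with the handle to the right at columns 443→424. I'll check it numerically.

Run:
```python
from rec import *
import pickle,cv2
s,c=pickle.load(open("w2.pkl","rb")); im=c["pixels"].astype(int)
m=np.zeros((480,640),np.uint8); m[208:276,308:334]=(im.max(2)<40)[208:276,308:334]
print(cv2.minAreaRect(cv2.findNonZero(m)),cv2.boundingRect(m))
b=cv2.boundingRect(m)
for p,z in (((321,b[1]),.066),((320,b[1]+b[3]),.066),((440,140),.101),((425,270),.101)): print(wS(s,c,p,A,o,z))
goto(P(0,.09,.052),T0)
```

```text
((320.9999694824219, 243.5), (15.999998092651367, 54.99999237060547), 0.0) (313, 216, 17, 56)
[-0.0005  0.1129  0.066 ]
[-0.0009  0.0685  0.066 ]
[0.0722 0.1681 0.101 ]
[0.07   0.0834 0.101 ]
pos [ 0.5222 -0.1546  0.2009] q [-0.1163 -0.2945  0.251   2.1684  0.1828  0.7429 -0.2069] t 4.2 w 0.04637573653873456 F [ 0.1655 -0.1663  1.1904]
shift/unit [-0.0244 -0.0018  0.4034] mm [-4.8833 -0.3698 80.6893] rows 1.6167562718555046
turn/unit [ 0.0002 -0.0021  0.0029] deg [ 0.0348 -0.3735  0.514 ] rows 0.07407325980495735
shift if turned first /unit [-0.0218 -0.0014  0.4036]
```

Emit:
{"method": "play_rows", "body": {
  "claw": [0.5,0.5,0.5,0.5,0.5,0.5],
  "delta_pos": [
    [-0.02,0,0.08],
    [0,0,0.1],
    [0,0,0.1],
    [0,0,0.08],
    [0,0,0.04],
    [0,0,0]
  ],
  "delta_rot": [
    [0,-0.002,0.003],
    [0,0,0],
    [0,0,0],
    [0,0,0],
    [0,0,0],
    [0,0,0]
  ]
}}

```text
time: 4.8
ee_pos: [0.5597, -0.1683, 0.1302]
eef_rot: [0.766, 0.589, 0.157, 0.205]
ft_force: [-0.0, 0.4, 0.3]
width: 0.0436
grip_force: 0.0
```

Emit:
{"method": "play_rows", "body": {
  "claw": [1,1,1,1,1,1,1,1],
  "delta_pos": [
    [0,0,0],
    [0,0,0],
    [0,0,0],
    [0,0,0],
    [0,0,0],
    [0,0,0],
    [0,0,0],
    [0,0,0]
  ],
  "delta_rot": [
    [0,0,0],
    [0,0,0],
    [0,0,0],
    [0,0,0],
    [0,0,0],
    [0,0,0],
    [0,0,0],
    [0,0,0]
  ],
  "squeeze": 30
}}

```text
time: 5.6
ee_pos: [0.5599, -0.1679, 0.1306]
eef_rot: [0.765, 0.589, 0.158, 0.205]
ft_force: [-0.2, 0.8, 0.6]
width: 0.0004
grip_force: 0.0
```

```bash
python3 -c "
from rec import *
goto(P(0,.09,.052),T0)
from bench import r; s=r.read_state(); print(s['grip_force'],s['torque'])"
```

```text
pos [ 0.5599 -0.1679  0.1306] q [-0.13   -0.1102  0.3073  2.1823  0.1355  0.546  -0.1711] t 5.6 w 0.00038299323464313146 F [-0.2001  0.7793  0.5524]
shift/unit [-0.0057  0.0022 -0.0006] mm [-1.1386  0.4312 -0.1167] rows 0.024462546894219016
turn/unit [-0.0002 -0.0001  0.0002] deg [-0.0387 -0.0146  0.0401] rows 0.006704831660580062
shift if turned first /unit [-0.0057  0.0022 -0.0006]
0.0 [0.0663 0.5822 0.0715]
```

Run:
```python
from rec import *
from bench import r
import cv2,pickle
s=r.read_state(); c=r.camera("wrist"); pickle.dump((s,c),open("w3.pkl","wb"))
b=r.camera("side")["pixels"]; a=r.camera("scene")["pixels"]
w=cv2.resize(c["pixels"],(533,400)); 
t=lambda im,x,y,n:cv2.resize(im[y:y+n,x:x+n],(267,200),interpolation=cv2.INTER_CUBIC)
e=np.vstack([cv2.resize(b[240:360,320:480],(267,200),interpolation=cv2.INTER_CUBIC),cv2.resize(a[245:365,225:385],(267,200),interpolation=cv2.INTER_CUBIC)])
cv2.imwrite("pics/m3.png",np.hstack([w,e])[:,:,::-1])
```

```text
(no output)
```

View pics/m3.png

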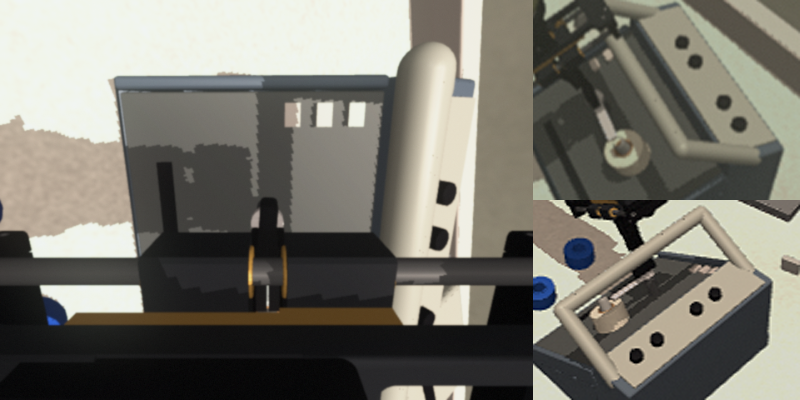

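The fingers have shut just above the bar, whose far end shows at about (320,238) full-scale. I'll triangulate the bar's ends from the three wrist views.

Run:
```python
from rec import *
import pickle,cv2
W=[pickle.load(open(f"w{i}.pkl","rb")) for i in (1,2,3)]
im=W[2][1]["pixels"].astype(int); print(im[225:262:2,320].max(1))
for ps in (((315,153.5),(321,216),(320,238)),(None,(321,216),(320,238)),((315,201),(320,272),None)):
    x,e=rays_meet([(lambda o,d:(o,d/np.linalg.norm(d)))(*wray(s,c,p)) for (s,c),p in zip(W,ps) if p is not None]); print(A.T@(x-o),e)
for (s,c),ps in zip(W,(((414.5,60),),((440,140),),())):pass
```

```text
[67 70 68 69 68 66 30 18 17 16 21 19 21 20 20 20 22 22 23]
[-0.0009  0.1096  0.0494] [np.float64(0.00023471359314925562), np.float64(0.00041721375127823097), np.float64(0.0006517834246407915)]
[-0.001   0.11    0.0511] [np.float64(0.0005314766032193133), np.float64(0.0005314766032194042)]
[-0.0005  0.07    0.07  ] [np.float64(0.00035437705646399896), np.float64(0.00035437705646399403)]
```

Emit:
{"method": "play_rows", "body": {
  "claw": [1,1,1,1],
  "delta_pos": [
    [0,0,0.005],
    [0,0,0.005],
    [0,0,0.005],
    [0,0,0]
  ],
  "delta_rot": [
    [0,0,0],
    [0,0,0],
    [0,0,0],
    [0,0,0]
  ]
}}

```text
time: 6.15
ee_pos: [0.5613, -0.1683, 0.1278]
eef_rot: [0.765, 0.589, 0.158, 0.205]
ft_force: [0.6, -0.0, -0.1]
width: 0.0004
grip_force: 0.0
```

Emit:
{"method": "play_rows", "body": {
  "claw": [1,1,1,1],
  "delta_pos": [
    [0,0,0.005],
    [0,0,0.005],
    [0,0,0.005],
    [0,0,0]
  ],
  "delta_rot": [
    [0,0,0],
    [0,0,0],
    [0,0,0],
    [0,0,0]
  ]
}}

```text
time: 6.55
ee_pos: [0.5628, -0.1687, 0.1252]
eef_rot: [0.765, 0.589, 0.158, 0.205]
ft_force: [-0.1, 0.6, -0.9]
width: 0.0003
grip_force: 0.0
```

Emit:
{"method": "play_rows", "body": {
  "claw": [1,1,1,1],
  "delta_pos": [
    [0,0,0.005],
    [0,0,0.005],
    [0,0,0.005],
    [0,0,0]
  ],
  "delta_rot": [
    [0,0,0],
    [0,0,0],
    [0,0,0],
    [0,0,0]
  ]
}}

```text
time: 6.95
ee_pos: [0.5642, -0.1691, 0.1226]
eef_rot: [0.765, 0.589, 0.158, 0.205]
ft_force: [0.5, 0.1, -0.1]
width: 0.0005
grip_force: 0.0
```

Run:
```python
from rec import *
from bench import r
import pickle
for n,x in (("tip",[.5445,-.2596,.1259]),("kn",[.5606,-.172,.1307]),("hl",[.5482,-.3608,.2142]),("hr",[.6198,-.0833,.21])): print(n,A.T@(np.array(x)-o))
s=r.read_state(); c=r.camera("wrist"); pickle.dump((s,c),open("w4.pkl","wb")); im=c["pixels"].astype(int)
print("TCP S",A.T@(s["ee_pos"]-o)); g=im.max(2)
print("col320 rows 225..330",g[225:330:3,320]); 
for row in (255,262,270): print(row,g[row,296:346:2])
```

```text
tip [ 0.0047 -0.0014  0.0435]
kn [0.0012 0.0874 0.0511]
hl [ 0.0744 -0.0983  0.1052]
hr [0.0707 0.1883 0.1025]
TCP S [-0.0005  0.0911  0.0428]
col320 rows 225..330 [ 69  69  70  70  68  53  19  18  17  19  22  20  23  20  21  19  19  19
  20  20  19  20  18  18  19  17  19  18  29  44  50  66  84  93 109]
255 [67 67 67 67 66 70 80 87 37 17 18 19 22 20 19 19 19 24 21 38 68 69 71 69
 69]
262 [ 66  66  64  79 135 172 174 147  41  19  18  22  20  21  23  21  23  21
  21  96 158 117  75  69  71]
270 [ 67  67 103 167 173 172 172 126  25  18  19  20  19  21  21  21  20  20
  32 130 170 171 154  81  68]
```

Run:
```python
import pickle,cv2,numpy as np
f=lambda i:pickle.load(open(f"w{i}.pkl","rb"))[1]["pixels"]
g=lambda im:cv2.resize(np.clip((im/255.)**.55*255,0,255).astype(np.uint8),(400,400),interpolation=cv2.INTER_CUBIC)
cv2.imwrite("pics/w4c.png",np.hstack([g(f(4)[220:400,230:410]),g(f(1)[220:420,215:415])])[:,:,::-1])
```

```text
(no output)
```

View pics/w4c.png

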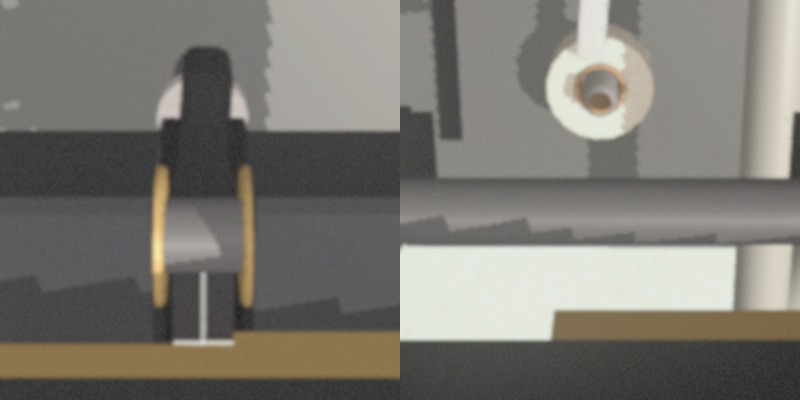

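The crop shows the shut fingers' top edge at row 273 covering the bar, whereas a tip at the TCP depth should appear at row 254. The fingers may therefore be ending short of the bar, so I'll feel down further in small steps.

Emit:
{"method": "play_rows", "body": {
  "claw": [1,1,1,1],
  "delta_pos": [
    [0,0,0.007],
    [0,0,0.007],
    [0,0,0.007],
    [0,0,0]
  ],
  "delta_rot": [
    [0,0,0],
    [0,0,0],
    [0,0,0],
    [0,0,0]
  ]
}}

```text
time: 7.4
ee_pos: [0.5662, -0.1696, 0.1189]
eef_rot: [0.765, 0.589, 0.158, 0.205]
ft_force: [-0.1, 0.5, -0.2]
width: 0.0004
grip_force: 0.0
```

Run:
```python
import pickle,cv2,numpy as np
for i in (1,2,4):
    s,c=pickle.load(open(f"w{i}.pkl","rb")); g=c["pixels"].max(2).astype(int)
    print(i,s["width"])
    for row in (270,274,278,284,292,300): 
        d=g[row]<46; L=[j for j in range(200,321) if d[j]]; 
        print(row,"dark runs",[ (a[0],a[-1]) for a in np.split(np.where(d)[0],np.where(np.diff(np.where(d)[0])>1)[0]+1) if len(a)>3 and a[-1]>150 and a[0]<500])
```

```text
1 0.08684914018157654
270 dark runs [(np.int64(234), np.int64(244)), (np.int64(439), np.int64(455))]
274 dark runs [(np.int64(210), np.int64(219)), (np.int64(234), np.int64(244)), (np.int64(424), np.int64(428)), (np.int64(439), np.int64(454))]
278 dark runs [(np.int64(209), np.int64(230)), (np.int64(235), np.int64(244)), (np.int64(413), np.int64(432)), (np.int64(443), np.int64(452))]
284 dark runs [(np.int64(205), np.int64(231)), (np.int64(235), np.int64(245)), (np.int64(412), np.int64(437))]
292 dark runs [(np.int64(199), np.int64(231)), (np.int64(412), np.int64(444))]
300 dark runs [(np.int64(188), np.int64(232)), (np.int64(411), np.int64(454))]
2 0.04807137572283828
270 dark runs [(np.int64(226), np.int64(237)), (np.int64(313), np.int64(324))]
274 dark runs [(np.int64(227), np.int64(237)), (np.int64(253), np.int64(260)), (np.int64(382), np.int64(389))]
278 dark runs [(np.int64(226), np.int64(238)), (np.int64(251), np.int64(270)), (np.int64(372), np.int64(391))]
284 dark runs [(np.int64(98), np.int64(211)), (np.int64(227), np.int64(238)), (np.int64(248), np.int64(270)), (np.int64(372), np.int64(394)), (np.int64(431), np.int64(546))]
292 dark runs [(np.int64(85), np.int64(212)), (np.int64(228), np.int64(239)), (np.int64(243), np.int64(271)), (np.int64(371), np.int64(399)), (np.int64(431), np.int64(559))]
300 dark runs [(np.int64(72), np.int64(195)), (np.int64(228), np.int64(271)), (np.int64(371), np.int64(408)), (np.int64(446), np.int64(571))]
4 0.0005245845281962951
270 dark runs [(np.int64(191), np.int64(208)), (np.int64(312), np.int64(332))]
274 dark runs [(np.int64(191), np.int64(208)), (np.int64(304), np.int64(338))]
278 dark runs [(np.int64(192), np.int64(210)), (np.int64(302), np.int64(341))]
284 dark runs [(np.int64(190), np.int64(453))]
292 dark runs [(np.int64(184), np.int64(460))]
300 dark runs [(np.int64(177), np.int64(298)), (np.int64(306), np.int64(336)), (np.int64(343), np.int64(466))]
```

Emit:
{"method": "play_rows", "body": {
  "claw": [1,1,1,1],
  "delta_pos": [
    [0,0,0.007],
    [0,0,0.007],
    [0,0,0.007],
    [0,0,0]
  ],
  "delta_rot": [
    [0,0,0],
    [0,0,0],
    [0,0,0],
    [0,0,0]
  ]
}}

```text
time: 7.8
ee_pos: [0.5683, -0.1701, 0.1153]
eef_rot: [0.765, 0.589, 0.158, 0.205]
ft_force: [-0.7, -0.5, -0.2]
width: 0.0005
grip_force: 0.0
```

Emit:
{"method": "play_rows", "body": {
  "claw": [1,1,1,1],
  "delta_pos": [
    [0,0,0.006],
    [0,0,0.006],
    [0,0,0.006],
    [0,0,0]
  ],
  "delta_rot": [
    [0,0,0],
    [0,0,0],
    [0,0,0],
    [0,0,0]
  ]
}}

```text
time: 8.2
ee_pos: [0.5692, -0.1703, 0.1147]
eef_rot: [0.766, 0.589, 0.158, 0.204]
ft_force: [-48.6, 13.9, 49.9]
width: 0.0003
grip_force: 33.9
```

Emit:
{"method": "play_rows", "body": {
  "claw": [1,1],
  "delta_pos": [
    [0,0,-0.02],
    [0,0,0]
  ],
  "delta_rot": [
    [0,0,0],
    [0,0,0]
  ]
}}

```text
time: 8.4
ee_pos: [0.5683, -0.1701, 0.1167]
eef_rot: [0.765, 0.589, 0.158, 0.205]
ft_force: [-0.2, 0.3, -0.4]
width: 0.0004
grip_force: 0.0
```

Run:
```python
from rec import *
for p in ([0.5683,-.1701,.1153],[.5692,-.1703,.1147]): print(A.T@(np.array(p)-o))
goto(P(0,.09,.052),T0)
```

```text
[-0.0005  0.0912  0.0343]
[-0.      0.0912  0.0333]
pos [ 0.5683 -0.1701  0.1167] q [-0.1325 -0.0687  0.3179  2.1803  0.114   0.5057 -0.1531] t 8.4 w 0.00035426654600332507 F [-0.1871  0.2769 -0.3656]
shift/unit [-0.0057 -0.0009 -0.0826] mm [ -1.1374  -0.1784 -16.5222] rows 0.3312455430685181
turn/unit [ 0.0002 -0.0002  0.0001] deg [ 0.0367 -0.0355  0.0169] rows 0.0062568658931949715
shift if turned first /unit [-0.0057 -0.0009 -0.0826]
```

Contact came at TCP z ≈ 0.034 where the bar top is 0.066, with force on the pads. So the real fingertips sit about 32 mm short of the reported TCP, which matches the image. I'll back up, open and descend again with that offset.

Emit:
{"method": "play_rows", "body": {
  "claw": [1,0.5,0.5,0.5,0.5,0.5,0.5],
  "delta_pos": [
    [-0.005,0,-0.04],
    [0,0,0],
    [0,0,0],
    [0,0,0],
    [0,0,0],
    [0,0,0],
    [0,0,0]
  ],
  "delta_rot": [
    [0,0,0],
    [0,0,0],
    [0,0,0],
    [0,0,0],
    [0,0,0],
    [0,0,0],
    [0,0,0]
  ]
}}

```text
time: 9.1
ee_pos: [0.5639, -0.1701, 0.1226]
eef_rot: [0.765, 0.589, 0.158, 0.205]
ft_force: [0.5, -0.1, 0.1]
width: 0.0393
grip_force: 0.0
```

Emit:
{"method": "play_rows", "body": {
  "claw": [0.5,0.5,0.5,0.5,0.5,0.5],
  "delta_pos": [
    [0,0,0.03],
    [0,0,0.03],
    [0,0,0.02],
    [0,0,0.02],
    [0,0,0.02],
    [0,0,0]
  ],
  "delta_rot": [
    [0,0,0],
    [0,0,0],
    [0,0,0],
    [0,0,0],
    [0,0,0],
    [0,0,0]
  ]
}}

```text
time: 9.7
ee_pos: [0.5754, -0.1731, 0.1013]
eef_rot: [0.765, 0.589, 0.157, 0.205]
ft_force: [0.3, -0.0, 0.0]
width: 0.0434
grip_force: 0.0
```

Emit:
{"method": "play_rows", "body": {
  "claw": [1,1,1,1,1,1,1],
  "delta_pos": [
    [0,0,0],
    [0,0,0],
    [0,0,0],
    [0,0,0],
    [0,0,0],
    [0,0,0],
    [0,0,0]
  ],
  "delta_rot": [
    [0,0,0],
    [0,0,0],
    [0,0,0],
    [0,0,0],
    [0,0,0],
    [0,0,0],
    [0,0,0]
  ],
  "squeeze": 30
}}

```text
time: 10.4
ee_pos: [0.5755, -0.173, 0.102]
eef_rot: [0.765, 0.589, 0.158, 0.205]
ft_force: [-2.0, 1.1, 3.8]
width: 0.0121
grip_force: 29.4
```

```bash
python3 -c "
from rec import *
goto(P(0,.09,.018),T0)"
```

```text
pos [ 0.5755 -0.173   0.102 ] q [-0.1335 -0.0263  0.3287  2.1774  0.0862  0.4685 -0.1276] t 10.4 w 0.012141093931360852 F [-2.0019  1.1091  3.8032]
shift/unit [-0.0009  0.0026  0.0048] mm [-0.1754  0.5222  0.9609] rows 0.022152275347930735
turn/unit [-0.0003 -0.0001  0.0001] deg [-0.0461 -0.0211  0.0269] rows 0.006679127468969375
shift if turned first /unit [-0.0009  0.0026  0.0048]
```

Emit:
{"method": "play_rows", "body": {
  "claw": [1,1,1,1,1],
  "delta_pos": [
    [0,0,0],
    [0,0,0],
    [0,0,0],
    [0,0,0],
    [0,0,0]
  ],
  "delta_rot": [
    [0,0,0.03],
    [0,0,0.03],
    [0,0,0.03],
    [0,0,0.03],
    [0,0,0]
  ]
}}

```text
time: 10.9
ee_pos: [0.5758, -0.1734, 0.1023]
eef_rot: [0.863, 0.435, 0.194, 0.172]
ft_force: [-0.8, -1.1, 1.7]
width: 0.0115
grip_force: 29.8
```

```bash
python3 -c "
from rec import *
from bench import r
goto(P(0,.09,.018),T0)
print(r.read_state()['torque'])"
```

```text
pos [ 0.5758 -0.1734  0.1023] q [-0.1227 -0.0255  0.3184  2.1765  0.0856  0.4678 -0.5054] t 10.9 w 0.011490812025179145 F [-0.763  -1.0524  1.6718]
shift/unit [ 0.0004 -0.0004  0.005 ] mm [ 0.0892 -0.0882  1.0099] rows 0.02035244173276908
turn/unit [ 0.     -0.     -0.1203] deg [  0.0083  -0.0044 -21.6597] rows 2.521506624113542
shift if turned first /unit [ 0.0006 -0.0002  0.005 ]
[-0.1036  0.6317 -0.2019]
```

Emit:
{"method": "play_rows", "body": {
  "claw": [1,1,1,1,1,1,1],
  "delta_pos": [
    [0,0,0],
    [0,0,0],
    [0,0,0],
    [0,0,0],
    [0,0,0],
    [0,0,0],
    [0,0,0]
  ],
  "delta_rot": [
    [0,0,0.04],
    [0,0,0.04],
    [0,0,0.04],
    [0,0,0.04],
    [0,0,0.04],
    [0,0,0.04],
    [0,0,0.02]
  ]
}}

```text
time: 11.6
ee_pos: [0.5763, -0.1745, 0.1028]
eef_rot: [0.964, 0.056, 0.247, 0.081]
ft_force: [4.7, -6.1, -1.6]
width: 0.0117
grip_force: 29.9
```

Emit:
{"method": "play_rows", "body": {
  "claw": [1,1,1,1,1,1,1,1],
  "delta_pos": [
    [0,0,0],
    [0,0,0],
    [0,0,0],
    [0,0,0],
    [0,0,0],
    [0,0,0],
    [0,0,0],
    [0,0,0]
  ],
  "delta_rot": [
    [0,0,0.04],
    [0,0,0.04],
    [0,0,0.04],
    [0,0,0.04],
    [0,0,0.04],
    [0,0,0.04],
    [0,0,0.04],
    [0,0,0]
  ]
}}

```text
time: 12.4
ee_pos: [0.5758, -0.1757, 0.1027]
eef_rot: [0.896, -0.36, 0.258, -0.031]
ft_force: [2.3, -9.4, -1.3]
width: 0.0117
grip_force: 29.8
```

```bash
python3 -c "
from rec import *
from bench import r
goto(P(0,.09,.018),T0)
print(r.read_state()['torque'])"
```

```text
pos [ 0.5758 -0.1757  0.1027] q [-0.0778 -0.0227  0.277   2.1739  0.0834  0.4668 -2.1994] t 12.4 w 0.011659202681085914 F [ 2.3084 -9.4409 -1.3028]
shift/unit [-0.0088 -0.0085  0.0052] mm [-1.7639 -1.6967  1.034 ] rows 0.0531378888390673
turn/unit [ 0.001  -0.     -0.6609] deg [   0.1726   -0.0023 -118.9586] rows 13.848516172775053
shift if turned first /unit [ 0.0117 -0.0036  0.0052]
[-1.638   0.3236 -1.0918]
```

Emit:
{"method": "play_rows", "body": {
  "claw": [1,1,1,1,1],
  "delta_pos": [
    [0,0,0],
    [-0.005,-0.005,0],
    [0,0,0],
    [0,0,0],
    [0,0,0]
  ],
  "delta_rot": [
    [0,0,0.03],
    [0,0,0.03],
    [0,0,0.03],
    [0,0,0.01],
    [0,0,0]
  ]
}}

```text
time: 12.9
ee_pos: [0.5755, -0.1759, 0.1025]
eef_rot: [0.829, -0.496, 0.25, -0.07]
ft_force: [0.2, -15.5, 0.6]
width: 0.0119
grip_force: 29.9
```

```bash
python3 -c "
from rec import *
from bench import r
goto(P(0,.09,.018),T0)
print(r.read_state()['torque'])"
```

```text
pos [ 0.5755 -0.1759  0.1025] q [-0.0703 -0.0226  0.2684  2.1742  0.0878  0.4669 -2.5165] t 12.9 w 0.011867401709402934 F [  0.1922 -15.4706   0.6263]
shift/unit [-0.0106 -0.0074  0.0052] mm [-2.1107 -1.4765  1.0431] rows 0.0555812401071581
turn/unit [ 0.0016  0.0002 -0.7602] deg [   0.2864    0.0272 -136.8394] rows 15.930121445017383
shift if turned first /unit [ 0.0127 -0.0018  0.0053]
[-2.6722  0.6032 -1.5713]
```

Emit:
{"method": "play_rows", "body": {
  "claw": [1,1,1],
  "delta_pos": [
    [0,0,0],
    [0,0,0],
    [0,0,0]
  ],
  "delta_rot": [
    [0,0,0.01],
    [0,0,0.006],
    [0,0,0]
  ]
}}

```text
time: 13.2
ee_pos: [0.5754, -0.1759, 0.1025]
eef_rot: [0.816, -0.516, 0.248, -0.076]
ft_force: [0.4, -14.7, 0.3]
width: 0.0115
grip_force: 29.9
```

Emit:
{"method": "play_rows", "body": {
  "claw": [0.5,0.5,0.5,0.5,0.5,0.5],
  "delta_pos": [
    [0,0,0],
    [0,0,0],
    [0,0,0],
    [0,0,0],
    [0,0,-0.05],
    [0,0,-0.1]
  ],
  "delta_rot": [
    [0,0,0],
    [0,0,0],
    [0,0,0],
    [0,0,0],
    [0,0,0],
    [0,0,0]
  ]
}}

```text
time: 13.8
ee_pos: [0.5603, -0.1674, 0.1272]
eef_rot: [0.818, -0.515, 0.246, -0.077]
ft_force: [-0.6, 0.3, 0.5]
width: 0.0425
grip_force: 0.0
```

```bash
python3 -c "
from rec import *
goto(P(0,0,.08),tool(-A[:,2],A[:,1]))
goto(P(0,0,.08),tool(-A[:,2],-A[:,1]))"
```

```text
pos [ 0.5603 -0.1674  0.1272] q [-0.039  -0.0955  0.2194  2.1793  0.1125  0.5385 -2.5915] t 13.8 w 0.0424919805492657 F [-0.5932  0.31    0.4683]
shift/unit [ 0.3548  0.2908 -0.1557] mm [ 70.9593  58.1668 -31.1449] rows 1.9378970635481922
turn/unit [ 0.0011 -0.0005  0.7246] deg [  0.1899  -0.0945 130.4225] rows 15.183086121385205
shift if turned first /unit [-0.0091 -0.4587 -0.1557]
pos [ 0.5603 -0.1674  0.1272] q [-0.039  -0.0955  0.2194  2.1793  0.1125  0.5385 -2.5915] t 13.8 w 0.0424919805492657 F [-0.5932  0.31    0.4683]
shift/unit [ 0.3548  0.2908 -0.1557] mm [ 70.9593  58.1668 -31.1449] rows 1.9378970635481922
turn/unit [ 0.0004  0.0009 -0.2754] deg [  0.0778   0.1563 -49.5773] rows 5.771550453375042
shift if turned first /unit [ 0.0091  0.4587 -0.1557]
```

Emit:
{"method": "play_rows", "body": {
  "claw": [0.5,0.5,0.5,0.5,0.5,0.5,0.5,0.5],
  "delta_pos": [
    [0,0,0],
    [0,0,0],
    [0,0,0],
    [0,0,-0.03],
    [0,0,-0.03],
    [0,0,-0.03],
    [0,0,-0.03],
    [0,0,-0.03]
  ],
  "delta_rot": [
    [0,0,-0.035],
    [0,0,-0.035],
    [0,0,-0.035],
    [0,0,-0.035],
    [0,0,-0.035],
    [0,0,-0.035],
    [0,0,-0.035],
    [0,0,-0.03]
  ]
}}

```text
time: 14.6
ee_pos: [0.5465, -0.1639, 0.1548]
eef_rot: [0.958, -0.124, 0.257, 0.034]
ft_force: [0.1, -0.2, 0.2]
width: 0.0433
grip_force: 0.0
```

Emit:
{"method": "play_rows", "body": {
  "claw": [0,0,0,0,0,0,0],
  "delta_pos": [
    [0,0.1,0],
    [0,0.12,0],
    [0,0.12,0],
    [0,0.12,0],
    [0,0,0],
    [0,0,0],
    [0,0,0]
  ],
  "delta_rot": [
    [0,0,0],
    [0,0,0],
    [0,0,0],
    [0,0,0],
    [0,0,0],
    [0,0,0],
    [0,0,0]
  ]
}}

```text
time: 15.3
ee_pos: [0.5232, -0.2519, 0.1539]
eef_rot: [0.958, -0.125, 0.256, 0.033]
ft_force: [-0.2, 0.4, -0.3]
width: 0.085
grip_force: 0.0
```

Run:
```python
from rec import *
from bench import r
import cv2,pickle
goto(P(0,0,-.022),tool(-A[:,2],-A[:,1]))
s=r.read_state(); c=r.camera("wrist"); pickle.dump((s,c),open("w5.pkl","wb"))
b=r.camera("side")["pixels"]; w=cv2.resize(c["pixels"],(533,400))
e=np.vstack([cv2.resize(b[240:360,320:480],(267,200),interpolation=cv2.INTER_CUBIC),np.zeros((200,267,3),np.uint8)])
cv2.imwrite("pics/m5.png",np.hstack([w,e])[:,:,::-1])
```

```text
pos [ 0.5232 -0.2519  0.1539] q [-0.099  -0.1639  0.4912  2.1596  0.0039  0.6085 -1.4264] t 15.3 w 0.08496274534299439 F [-0.2286  0.3814 -0.275 ]
shift/unit [0.0042 0.0034 0.5054] mm [  0.8452   0.6813 101.0747] rows 2.0216097881615025
turn/unit [-0.0003  0.0002 -0.0004] deg [-0.0611  0.0289 -0.079 ] rows 0.01210655461153932
shift if turned first /unit [0.004  0.0029 0.5054]
```

View pics/m5.png

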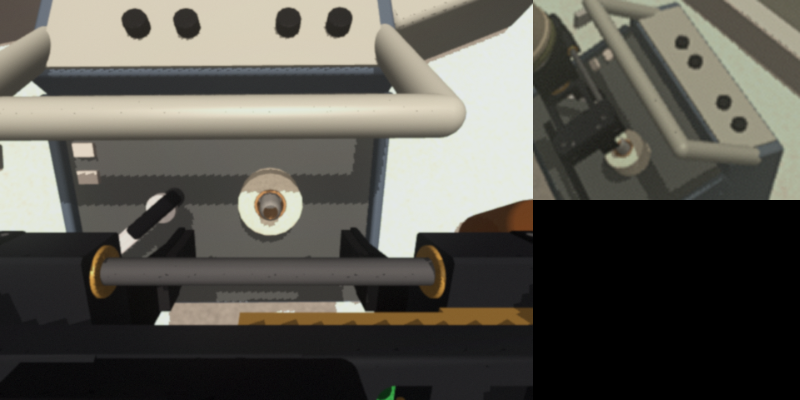

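The keeper arm now points down-slope and away, so it is parked. The roll is at about (323,243) full-scale, between the open fingers. I'll measure the offset and the keeper angle.

Run:
```python
from rec import *
import pickle,cv2
s,c=pickle.load(open("w5.pkl","rb")); im=c["pixels"].astype(int)
print("TCP",A.T@(s["ee_pos"]-o))
for n,p,z in (("face",(269.5*1.2,203*1.2),.03),("tip",(270*1.2,211*1.2),.05),("bar a",(181*1.2,190*1.2),.066),("bar b",(134*1.2,234*1.2),.066),("Ledge",(239*1.2,201*1.2),.03),("Redge",(301*1.2,201*1.2),.03)): print(n,wS(s,c,p,A,o,z))
```

```text
TCP [-0.0008  0.0006  0.0791]
face [ 0.0005 -0.001   0.03  ]
tip [-0.0004 -0.0013  0.05  ]
bar a [0.0207 0.063  0.066 ]
bar b [-0.0133  0.101   0.066 ]
Ledge [0.0023 0.025  0.03  ]
Redge [ 0.0022 -0.0279  0.03  ]
```

Run:
```python
from rec import *
import pickle,cv2
s,c=pickle.load(open("w5.pkl","rb")); g=c["pixels"].max(2)
m=np.zeros(g.shape,np.uint8); m[222:276,155:225]=(g<38)[222:276,155:225]
k,l,st,ce=cv2.connectedComponentsWithStats(m); i=1+st[1:,4].argmax(); print(st[i])
p=np.argwhere(l==i)[:,::-1]; w=np.array([wS(s,c,q,A,o,.066)[:2] for q in p]); 
for q in (p,w*1e3):
    print(cv2.minAreaRect(q.astype(np.float32)), cv2.fitLine(q.astype(np.float32),cv2.DIST_L2,0,.01,.01).ravel())
```

```text
[ 155  227   66   49 1236]
((189.00936889648438, 255.28932189941406), (21.380659103393555, 76.7945556640625), 47.544803619384766) [  0.7812  -0.6243 190.4199 252.2581]
((3.300729751586914, 81.93345642089844), (12.667274475097656, 50.27872848510742), 40.8945426940918) [ 0.6135 -0.7897  5.3204 80.7189]
```

Emit:
{"method": "play_rows", "body": {
  "claw": [0,0,0,0,0,0],
  "delta_pos": [
    [0.004,0.008,0.08],
    [0,0,0.1],
    [0,0,0.1],
    [0,0,0.1],
    [0,0,0.08],
    [0,0,0.02]
  ],
  "delta_rot": [
    [0,0,0],
    [0,0,0],
    [0,0,0],
    [0,0,0],
    [0,0,0],
    [0,0,0]
  ]
}}

```text
time: 16.0
ee_pos: [0.5695, -0.2658, 0.0691]
eef_rot: [0.958, -0.125, 0.255, 0.033]
ft_force: [0.3, -0.6, -0.1]
width: 0.0871
grip_force: 0.0
```

```bash
python3 -c "
from rec import *
goto(P(0,-.001,-.0225),tool(-A[:,2],-A[:,1]))"
```

```text
pos [ 0.5695 -0.2658  0.0691] q [-0.1187  0.1085  0.5587  2.1406 -0.3506  0.4151 -1.1222] t 16.0 w 0.08714916876229979 F [ 0.2789 -0.6064 -0.0623]
shift/unit [ 0.0072 -0.0002  0.0198] mm [ 1.4451 -0.044   3.9563] rows 0.08424329852090584
turn/unit [-0.0002  0.0011 -0.0003] deg [-0.0383  0.1924 -0.0611] rows 0.02392630418588117
shift if turned first /unit [ 0.0072 -0.0002  0.0198]
```

Emit:
{"method": "play_rows", "body": {
  "claw": [0,1,1,1,1,1,1,1],
  "delta_pos": [
    [0.006,0,0.02],
    [0,0,0],
    [0,0,0],
    [0,0,0],
    [0,0,0],
    [0,0,0],
    [0,0,0],
    [0,0,0]
  ],
  "delta_rot": [
    [0,0,0],
    [0,0,0],
    [0,0,0],
    [0,0,0],
    [0,0,0],
    [0,0,0],
    [0,0,0],
    [0,0,0]
  ],
  "squeeze": 20
}}

```text
time: 16.8
ee_pos: [0.5726, -0.2677, 0.0684]
eef_rot: [0.958, -0.126, 0.257, 0.033]
ft_force: [-5.5, 2.1, 6.1]
width: 0.0561
grip_force: 20.0
```

```bash
python3 -c "
from rec import *
goto(P(0,-.001,.06),tool(-A[:,2],-A[:,1]))
from bench import r; s=r.read_state(); print(s['grip_force'])"
```

```text
pos [ 0.5726 -0.2677  0.0684] q [-0.1129  0.1176  0.5557  2.1352 -0.3678  0.4113 -1.1079] t 16.8 w 0.05607373739375977 F [-5.5207  2.062   6.0699]
shift/unit [-0.0067 -0.0054 -0.4044] mm [ -1.3437  -1.0836 -80.8738] rows 1.6178449297143895
turn/unit [-0.0002  0.0001 -0.0008] deg [-0.0289  0.0117 -0.152 ] rows 0.018066881473664347
shift if turned first /unit [-0.0066 -0.0052 -0.4044]
20.005387365818024
```

Emit:
{"method": "play_rows", "body": {
  "claw": [1,1,1,1,1,1,1],
  "delta_pos": [
    [0,0,-0.04],
    [0,0,-0.06],
    [0,0,-0.08],
    [0,0,-0.08],
    [0,0,-0.08],
    [0,0,-0.08],
    [0,0,-0.04]
  ],
  "delta_rot": [
    [0,0,0],
    [0,0,0],
    [0,0,0],
    [0,0,0],
    [0,0,0],
    [0,0,0],
    [0,0,0]
  ]
}}

```text
time: 17.5
ee_pos: [0.528, -0.256, 0.1489]
eef_rot: [0.958, -0.126, 0.257, 0.033]
ft_force: [-0.5, -0.8, -0.6]
width: 0.0561
grip_force: 20.0
```

Run:
```python
from rec import *
from bench import r
s=r.read_state(); print(A.T@(s["ee_pos"]-o),s["width"],s["grip_force"],s["ft_force"])
# tray target: closing along tray x or y ; yaw -.07
yw=-.07; ty=np.array([-np.sin(yw),np.cos(yw),0]); tx=np.array([np.cos(yw),np.sin(yw),0])
for yd in (ty,-ty,tx,-tx): goto([.610,.228,.15],tool(np.array([0,0,-1.]),yd)); print()
```

```text
[ 0.0016 -0.0022  0.0719] 0.05611164914705553 19.99970555305481 [-0.4738 -0.8142 -0.5721]
pos [ 0.528  -0.256   0.1489] q [-0.1429 -0.1473  0.5421  2.1558 -0.0041  0.5933 -1.4151] t 17.5 w 0.05611164914705553 F [-0.4738 -0.8142 -0.5721]
shift/unit [-0.1977 -2.444  -0.1154] mm [ -39.5384 -488.7914  -23.0843] rows 9.81861912103884
turn/unit [-0.2439 -0.0226  0.9086] deg [-43.9012  -4.0624 163.5561] rows 19.71993639651594
shift if turned first /unit [-0.2397  2.4429 -0.0053]

pos [ 0.528  -0.256   0.1489] q [-0.1429 -0.1473  0.5421  2.1558 -0.0041  0.5933 -1.4151] t 17.5 w 0.05611164914705553 F [-0.4738 -0.8142 -0.5721]
shift/unit [-0.1977 -2.444  -0.1154] mm [ -39.5384 -488.7914  -23.0843] rows 9.81861912103884
turn/unit [ 0.0154 -0.1664 -0.0596] deg [  2.7721 -29.9575 -10.729 ] rows 3.718432025719245
shift if turned first /unit [ 0.2397 -2.4429 -0.0053]

pos [ 0.528  -0.256   0.1489] q [-0.1429 -0.1473  0.5421  2.1558 -0.0041  0.5933 -1.4151] t 17.5 w 0.05611164914705553 F [-0.4738 -0.8142 -0.5721]
shift/unit [-0.1977 -2.444  -0.1154] mm [ -39.5384 -488.7914  -23.0843] rows 9.81861912103884
turn/unit [ 0.1462 -0.1215 -0.5466] deg [ 26.3237 -21.8647 -98.3933] rows 12.127374894790135
shift if turned first /unit [ 2.4429  0.2397 -0.0053]

pos [ 0.528  -0.256   0.1489] q [-0.1429 -0.1473  0.5421  2.1558 -0.0041  0.5933 -1.4151] t 17.5 w 0.05611164914705553 F [-0.4738 -0.8142 -0.5721]
shift/unit [-0.1977 -2.444  -0.1154] mm [ -39.5384 -488.7914  -23.0843] rows 9.81861912103884
turn/unit [-0.1154 -0.1389  0.4282] deg [-20.7714 -25.0075  77.0783] rows 9.738458810932975
shift if turned first /unit [-2.4429 -0.2397 -0.0053]
```

Emit:
{"method": "play_rows", "body": {
  "claw": [1,1,1,1,1,1,1,1],
  "delta_pos": [
    [0,-0.04,-0.08],
    [0,-0.08,-0.06],
    [0,-0.12,-0.02],
    [0,-0.15,0],
    [0,-0.15,0],
    [0,-0.15,0],
    [0,-0.15,0],
    [0,-0.15,0]
  ],
  "delta_rot": [
    [0,0,0],
    [0,0,0],
    [0,0,0],
    [0,0,0],
    [0,0,0],
    [0,0,0],
    [0,0,0],
    [0,0,0]
  ]
}}

```text
time: 18.3
ee_pos: [0.5638, -0.0592, 0.1753]
eef_rot: [0.958, -0.126, 0.256, 0.033]
ft_force: [0.9, 0.7, -0.8]
width: 0.0563
grip_force: 20.0
```

Emit:
{"method": "play_rows", "body": {
  "claw": [1,1,1,1,1,1,1,1],
  "delta_pos": [
    [0,-0.15,0],
    [0,-0.15,0],
    [0,-0.15,0],
    [0,-0.15,0],
    [0,-0.15,0],
    [0,-0.15,0],
    [0,-0.08,0],
    [0,0,0]
  ],
  "delta_rot": [
    [0,0,0],
    [0,0,0],
    [0,0,0],
    [0,0,0],
    [0,0,0],
    [0,0,0],
    [0,0,0],
    [0,0,0]
  ]
}}

```text
time: 19.1
ee_pos: [0.6142, 0.1319, 0.1751]
eef_rot: [0.958, -0.123, 0.256, 0.032]
ft_force: [0.1, -0.6, -0.8]
width: 0.056
grip_force: 20.0
```

```bash
cat > tr.py <<'E'
from h import *
yw=-.07; ty=np.array([-np.sin(yw),np.cos(yw),0]); D=tool(np.array([0,0,-1.]),-ty)
E
python3 -c "
from tr import *
goto([.610,.228,.15],D)"
```

```text
pos [0.6142 0.1319 0.1751] q [-0.3372  0.0364 -0.1629  1.9462  0.4908  0.8248 -2.6021] t 19.1 w 0.056001393740682665 F [ 0.0824 -0.5595 -0.7893]
shift/unit [-0.1861 -0.4593  0.0386] mm [-37.2189 -91.8556   7.7231] rows 1.9881997088062269
turn/unit [ 0.0151 -0.1655 -0.058 ] deg [  2.713  -29.7986 -10.4327] rows 3.68899415636975
shift if turned first /unit [-0.0547 -0.4778  0.1256]
```

Emit:
{"method": "play_rows", "body": {
  "claw": [1,1,1,1,1,1,1],
  "delta_pos": [
    [0,0,0],
    [0,0,0],
    [0,0,0],
    [0,0,0],
    [0,0,0],
    [0,0,0],
    [0,0,0]
  ],
  "delta_rot": [
    [0,0,-0.03],
    [0,0,-0.028],
    [0,-0.03,0],
    [0,-0.035,0],
    [0,-0.035,0],
    [0,-0.035,0],
    [0,-0.03,0]
  ]
}}

```text
time: 19.8
ee_pos: [0.6146, 0.1277, 0.1763]
eef_rot: [0.998, -0.052, -0.005, 0.044]
ft_force: [0.2, -0.2, -0.3]
width: 0.0561
grip_force: 20.0
```

Run:
```python
from tr import *
from bench import r
import cv2
goto([.610,.228,.15],D)
# tray refine from fixed views: floor region of empty compartment (lighter grey) from first pictures
for n,pts,z in (("side",[(128,188),(283,125),(378,232),(205,303)],None),("scene",[(525,138),(665,195),(600,290),(442,228)],None)):
    pass
sd=lambda u,v:(235+u*.2,190+v*65/320); sc=lambda u,v:(340+(u-400)*.2,200+v*60/320)
# divider top edge ends and outer -y wall top corners (z=.02)
for a,b in (((40,90),(605,42)),):pass
print("side  top corners",[plane("side",sd(*p),.02)[:2].round(4) for p in ((40,88),(207,28),(378,228),(207,295))])
print("scene top corners",[plane("scene",sc(*p),.02)[:2].round(4) for p in ((605,40),(747,100),(592,292),(440,222))])
print("divider side",[plane("side",sd(*p),.02)[:2].round(4) for p in ((130,185),(283,127))],"scene",[plane("scene",sc(*p),.02)[:2].round(4) for p in ((530,135),(665,190))])
```

```text
pos [0.6146 0.1277 0.1763] q [-0.2434  0.3762 -0.1085  1.4291  0.1185  1.3837 -2.0456] t 19.8 w 0.05614498400284795 F [ 0.1951 -0.1502 -0.2735]
shift/unit [-0.0747 -0.506   0.0879] mm [ -14.9446 -101.1946   17.5808] rows 2.075839965688162
turn/unit [ 0.028   0.0025 -0.0111] deg [ 5.0437  0.4468 -1.9967] rows 0.6336344965640438
shift if turned first /unit [-0.0581 -0.4986  0.1316]
side  top corners [array([0.5631, 0.3908]), array([0.6798, 0.3844]), array([0.6605, 0.1623]), array([0.5488, 0.1697])]
scene top corners [array([0.5724, 0.3953]), array([0.6856, 0.3861]), array([0.67  , 0.1655]), array([0.5557, 0.1731])]
divider side [array([0.5618, 0.2784]), array([0.6655, 0.2726])] scene [array([0.57  , 0.2786]), array([0.6725, 0.275 ])]
```

Emit:
{"method": "play_rows", "body": {
  "claw": [1,1,1,1,1,1,1],
  "delta_pos": [
    [0,0,0],
    [0,0,0],
    [-0.01,-0.08,0],
    [-0.01,-0.12,0],
    [-0.01,-0.12,0],
    [-0.01,-0.12,0],
    [0,0,0]
  ],
  "delta_rot": [
    [0.014,0.001,-0.006],
    [0.014,0.001,-0.005],
    [0,0,0],
    [0,0,0],
    [0,0,0],
    [0,0,0],
    [0,0,0]
  ]
}}

```text
time: 20.5
ee_pos: [0.6108, 0.2216, 0.1754]
eef_rot: [0.999, -0.032, 0.0, -0.0]
ft_force: [0.1, 0.4, -0.6]
width: 0.056
grip_force: 20.0
```

Run:
```python
from tr import *
goto([.613,.223,.03],D)
from bench import r
import cv2
s=r.read_state(); c=r.camera("wrist"); im=c["pixels"].astype(int); g=im.max(2); sat=im.max(2)-im.min(2)
import pickle; pickle.dump((s,c),open("w6.pkl","wb"))
# bench is bright, tray dark grey: segments along a row
for row in (20,60,100,140,180,220): 
    d=(g[row]>60)&(g[row]<140)&(sat[row]<25); x=np.where(d)[0]; runs=[(int(a[0]),int(a[-1])) for a in np.split(x,np.where(np.diff(x)>2)[0]+1) if len(a)>12]; print(row,runs)
```

```text
pos [0.6108 0.2216 0.1754] q [-0.2992  0.3969 -0.1598  1.4015  0.0628  1.3471 -2.0954] t 20.5 w 0.05602722934165579 F [ 0.1142  0.4443 -0.5542]
shift/unit [ 0.0099 -0.0071  0.7269] mm [  1.9831  -1.4249 145.3711] rows 2.9078316323310585
turn/unit [-0.0002 -0.0002  0.0019] deg [-0.0444 -0.0427  0.3507] rows 0.04144561734844812
shift if turned first /unit [ 0.0104 -0.0078  0.7268]
20 []
60 []
100 []
140 []
180 [(151, 368)]
220 []
```

Run:
```python
import pickle
s,c=pickle.load(open("w6.pkl","rb")); g=c["pixels"].max(2)
for row in range(120,280,20): print(row,g[row,::12].tolist())
```

```text
120 [49, 133, 187, 187, 187, 186, 189, 188, 189, 188, 188, 188, 185, 189, 188, 189, 188, 189, 187, 187, 188, 188, 189, 187, 187, 188, 188, 188, 188, 188, 187, 187, 188, 188, 188, 188, 188, 189, 188, 188, 187, 188, 190, 188, 188, 189, 188, 187, 187, 189, 187, 190, 140, 60]
140 [50, 55, 186, 187, 188, 187, 188, 187, 188, 187, 188, 187, 187, 188, 188, 186, 188, 188, 187, 187, 187, 186, 188, 188, 187, 186, 188, 189, 187, 188, 187, 188, 187, 188, 188, 189, 189, 188, 188, 186, 188, 186, 188, 186, 188, 188, 188, 188, 189, 187, 189, 188, 127, 28]
160 [187, 188, 186, 188, 186, 185, 188, 186, 185, 189, 187, 187, 42, 106, 99, 107, 109, 110, 111, 102, 115, 108, 116, 120, 123, 123, 100, 126, 101, 113, 110, 187, 188, 188, 188, 187, 188, 188, 187, 188, 186, 187, 186, 186, 188, 188, 187, 188, 189, 187, 188, 130, 28, 27]
180 [187, 188, 187, 188, 188, 188, 189, 189, 186, 187, 187, 187, 73, 110, 111, 112, 108, 92, 113, 115, 117, 118, 120, 120, 65, 65, 126, 127, 126, 127, 127, 187, 189, 187, 189, 188, 189, 185, 187, 188, 187, 189, 188, 188, 188, 187, 187, 188, 189, 188, 131, 53, 27, 26]
200 [187, 187, 1
[... 321 characters left out ...]
, 185, 57, 107, 139, 137, 62, 63, 61, 60, 60, 62, 59, 60, 61, 62, 59, 127, 136, 187, 187, 186, 189, 189, 189, 187, 187, 188, 187, 188, 188, 186, 188, 186, 187, 184, 27, 26, 26, 25]
240 [186, 188, 188, 187, 188, 189, 187, 187, 188, 186, 187, 187, 187, 40, 105, 186, 185, 182, 140, 63, 61, 61, 58, 60, 58, 61, 74, 74, 67, 61, 60, 131, 129, 186, 187, 186, 188, 187, 188, 188, 188, 187, 188, 188, 188, 186, 188, 188, 188, 53, 28, 26, 25, 25]
260 [186, 187, 186, 187, 187, 187, 188, 188, 186, 186, 187, 186, 185, 39, 101, 102, 104, 105, 102, 104, 104, 58, 56, 67, 76, 133, 131, 139, 135, 83, 72, 186, 186, 187, 187, 187, 187, 188, 189, 187, 188, 187, 187, 187, 188, 187, 187, 187, 137, 26, 26, 25, 25, 26]
```

Run:
```python
from tr import *
import pickle
s,c=pickle.load(open("w6.pkl","rb")); g=c["pixels"].max(2).astype(int)
def hit(p,z):
    q,d=wray(s,c,p); return (q+d*(z-q[2])/d[2])[:2]
for row in (160,170,180,240,250):
    x=np.where(g[row]<160)[0]; x=x[(x>100)&(x<420)]; print(row,x[0],x[-1],hit((x[0],row),.02),hit((x[-1],row),.0),hit((x[-1],row),.02))
for col in (170,220,280,330,350):
    y=np.where(g[100:260,col]<160)[0][0]+100; print("top",col,y,hit((col,y),.02))
for row in (160,164,168,172,176): print(row,g[row,225:300:3])
```

```text
160 138 369 [0.677  0.3937] [0.6617 0.1698] [0.6628 0.1723]
170 139 369 [0.6676 0.3946] [0.6517 0.1701] [0.6533 0.1726]
180 140 369 [0.658  0.3956] [0.6415 0.1704] [0.6438 0.1729]
240 148 389 [0.5975 0.3994] [0.5761 0.1508] [0.5819 0.1543]
250 149 388 [0.5869 0.4004] [0.5649 0.152 ] [0.5713 0.1555]
top 170 153 [0.6815 0.3619]
top 220 154 [0.6775 0.3143]
top 280 154 [0.6738 0.2571]
top 330 154 [0.6708 0.2094]
top 350 154 [0.6696 0.1903]
160 [ 91 102 113 113 114 115 117 115 114 108  91  76 118 116 118 118 121 120
 110  97 101 123 121 125 121]
164 [118 117 118 118 120 120 120 121 122 124 116  68 122 123 124 125 124 124
 124 124 127 127 127 128 128]
168 [116 117 116 118 117 118 119 121 120 122 115  59 122 122 123 122 123 125
 124 125 126 125 126 126 128]
172 [117 116 117 118 118 119 118 119 119 119 117  62 123 124 121 123 125 124
 124 125 124 125 124 122  83]
176 [115 116 115 116 116 118 116 117 119 119 116  57 120 122 120 122 123 123
 123 123 120 115  76  64  64]
```

Emit:
{"method": "play_rows", "body": {
  "claw": [1,1,1,1,1,1,1,1],
  "delta_pos": [
    [0.01,-0.033,0.06],
    [0,0,0.12],
    [0,0,0.14],
    [0,0,0.14],
    [0,0,0.14],
    [0,0,0.12],
    [0,0,0.06],
    [0,0,0]
  ],
  "delta_rot": [
    [0,0,0],
    [0,0,0],
    [0,0,0],
    [0,0,0],
    [0,0,0],
    [0,0,0],
    [0,0,0],
    [0,0,0]
  ]
}}

```text
time: 21.35
ee_pos: [0.614, 0.2221, 0.0177]
eef_rot: [0.999, -0.035, -0.0, 0.001]
ft_force: [-0.0, -0.4, -0.4]
width: 0.0563
grip_force: 20.0
```

```bash
python3 -c "
from tr import *
goto([.612,.228,-.012],D)"
```

```text
pos [0.614  0.2221 0.0177] q [-0.3034  0.5336 -0.1535  1.5513  0.0915  1.0658 -2.1204] t 21.35 w 0.05625533483688085 F [-0.0464 -0.3826 -0.4009]
shift/unit [-0.0117 -0.029   0.1484] mm [-2.3465 -5.8029 29.6783] rows 0.6066246977466857
turn/unit [0.001  0.0003 0.0002] deg [0.1716 0.0482 0.0439] rows 0.021367819038168066
shift if turned first /unit [-0.0119 -0.0286  0.1485]
```

Emit:
{"method": "play_rows", "body": {
  "claw": [1,1,1,1,1,1,1,1],
  "delta_pos": [
    [-0.01,-0.028,0],
    [0,0,0],
    [0,0,0.03],
    [0,0,0.03],
    [0,0,0.03],
    [0,0,0.03],
    [0,0,0.02],
    [0,0,0]
  ],
  "delta_rot": [
    [0,0,0],
    [0,0,0],
    [0,0,0],
    [0,0,0],
    [0,0,0],
    [0,0,0],
    [0,0,0],
    [0,0,0]
  ]
}}

```text
time: 22.15
ee_pos: [0.6131, 0.2288, -0.009]
eef_rot: [0.999, -0.034, 0.001, 0.001]
ft_force: [0.9, 0.3, -0.2]
width: 0.0564
grip_force: 20.0
```

Still no contact, as predicted (expected near −0.019). I'll keep feeling down in 1 mm steps.

Emit:
{"method": "play_rows", "body": {
  "claw": [1,1,1,1,1,1],
  "delta_pos": [
    [0,0,0.007],
    [0,0,0.006],
    [0,0,0.006],
    [0,0,0.006],
    [0,0,0.005],
    [0,0,0]
  ],
  "delta_rot": [
    [0,0,0],
    [0,0,0],
    [0,0,0],
    [0,0,0],
    [0,0,0],
    [0,0,0]
  ]
}}

```text
time: 22.75
ee_pos: [0.6135, 0.229, -0.0142]
eef_rot: [0.999, -0.034, 0.001, 0.001]
ft_force: [0.4, 0.5, -0.1]
width: 0.0561
grip_force: 20.0
```

Emit:
{"method": "play_rows", "body": {
  "claw": [1,1,1,1],
  "delta_pos": [
    [0,0,0.005],
    [0,0,0.005],
    [0,0,0.005],
    [0,0,0]
  ],
  "delta_rot": [
    [0,0,0],
    [0,0,0],
    [0,0,0],
    [0,0,0]
  ]
}}

```text
time: 23.15
ee_pos: [0.6135, 0.229, -0.0173]
eef_rot: [0.999, -0.034, 0.001, 0.001]
ft_force: [0.5, 0.1, -1.3]
width: 0.0565
grip_force: 20.0
```

Emit:
{"method": "play_rows", "body": {
  "claw": [1,1,1,1],
  "delta_pos": [
    [0,0,0.004],
    [0,0,0.004],
    [0,0,0],
    [0,0,0]
  ],
  "delta_rot": [
    [0,0,0],
    [0,0,0],
    [0,0,0],
    [0,0,0]
  ]
}}

```text
time: 23.55
ee_pos: [0.6136, 0.229, -0.0187]
eef_rot: [0.999, -0.034, 0.001, 0.001]
ft_force: [0.2, 0.2, -0.3]
width: 0.0562
grip_force: 20.0
```

Emit:
{"method": "play_rows", "body": {
  "claw": [1,1,1,1],
  "delta_pos": [
    [0,0,0.005],
    [0,0,0.005],
    [0,0,0],
    [0,0,0]
  ],
  "delta_rot": [
    [0,0,0],
    [0,0,0],
    [0,0,0],
    [0,0,0]
  ]
}}

```text
time: 23.95
ee_pos: [0.6139, 0.2291, -0.0191]
eef_rot: [0.999, -0.034, 0.001, 0.001]
ft_force: [-5.0, -2.9, 12.3]
width: 0.0563
grip_force: 20.0
```

Emit:
{"method": "play_rows", "body": {
  "claw": [1,0.28,0.28,0.28,0.28,0.28],
  "delta_pos": [
    [0,0,-0.005],
    [0,0,0],
    [0,0,0],
    [0,0,0],
    [0,0,0],
    [0,0,0]
  ],
  "delta_rot": [
    [0,0,0],
    [0,0,0],
    [0,0,0],
    [0,0,0],
    [0,0,0],
    [0,0,0]
  ]
}}

```text
time: 24.55
ee_pos: [0.6136, 0.229, -0.0198]
eef_rot: [0.999, -0.034, 0.001, 0.001]
ft_force: [-0.5, -0.6, 0.4]
width: 0.0626
grip_force: 0.0
```

Emit:
{"method": "play_rows", "body": {
  "claw": [0.28,0.28,0.28,0.28,0.28,0.28,0.28],
  "delta_pos": [
    [0,0,-0.01],
    [0,0,-0.03],
    [0,0,-0.05],
    [0,0,-0.1],
    [0,0,-0.15],
    [0,0,-0.15],
    [0,0,0]
  ],
  "delta_rot": [
    [0,0,0],
    [0,0,0],
    [0,0,0],
    [0,0,0],
    [0,0,0],
    [0,0,0],
    [0,0,0]
  ]
}}

```text
time: 25.25
ee_pos: [0.6163, 0.2305, 0.0844]
eef_rot: [0.999, -0.034, 0.005, -0.001]
ft_force: [1.3, 0.0, -0.8]
width: 0.0628
grip_force: 0.0
```

Run:
```python
from tr import *
from bench import r
import cv2,pickle
s=r.read_state(); print(s["ee_pos"],s["time"])
for n in ("scene","side"):
    im=r.camera(n)["pixels"]; cv2.imwrite(f"pics/{n}9.png",im[:,:,::-1])
    # white disc at top of roll z=.034 near the empty compartment, and the spare roll
    for nm,X in (("roll",[.613,.228,.034]),("spare",[.62,.335,.034])):
        p=proj(n,X).astype(int); k=22; sub=im[p[1]-k:p[1]+k,p[0]-k:p[0]+k].astype(int); m=(sub.min(2)>140)
        y,x=np.where(m); print(n,nm,p,m.sum(), sub[k-12:k+13:4,k].min(1), sub[k,k-12:k+13:4].min(1))
```

```text
[0.6163 0.2305 0.0844] 25.25
scene roll [371 234] 371 [ 73  56 115  40 116  94  99] [ 62 100  87  40  95  79  49]
scene spare [386 217] 604 [184 102 194  43 113  89  95] [ 96 108 114  43  43 192  44]
side roll [284 226] 239 [ 97  62 101  55  78  92  87] [ 64 102  76  55  82 100  95]
side spare [267 207] 598 [160  83 151  54 103  86  88] [108 167  81  54  93 105  97]
```

Emit:
{"method": "play_rows", "body": {
  "claw": [0.28,0.28,0.28,0.28,0.28,0.28,0.28,0.28],
  "delta_pos": [
    [0,0,-0.15],
    [0,0,-0.2],
    [-0.1,0,-0.2],
    [-0.15,0,0],
    [-0.15,0,0],
    [-0.15,0,0],
    [0,0,0],
    [0,0,0]
  ],
  "delta_rot": [
    [0,0,0],
    [0,0,0],
    [0,0,0],
    [0,0,0],
    [0,0,0],
    [0,0,0],
    [0,0,0],
    [0,0,0]
  ]
}}

```text
time: 26.15
ee_pos: [0.5031, 0.2366, 0.1878]
eef_rot: [0.999, -0.034, 0.001, 0.001]
ft_force: [0.7, -1.7, 0.7]
width: 0.0627
grip_force: 0.0
```

Run:
```python
from tr import *
from bench import r
import cv2
s=r.read_state(); print(s["ee_pos"],s["time"],s["joint_positions"],s["ft_force"])
for n in ("scene","side"):
    im=r.camera(n)["pixels"].astype(int); p=proj(n,[.613,.228,.034]).astype(int); k=14
    sub=im[p[1]-k:p[1]+k,p[0]-k:p[0]+k]; m=(sub.min(2)>(125 if n=="scene" else 105)).astype(np.uint8)
    nn,l,st,ce=cv2.connectedComponentsWithStats(m); i=1+st[1:,4].argmax(); b=st[i]
    h=cv2.convexHull(cv2.findNonZero((l==i).astype(np.uint8))); e=cv2.fitEllipse(h); q=np.array(e[0])+p-k
    print(n,p,b,e,plane(n,q,.034)); print(sub.min(2)[::3,::3])
```

```text
[0.5031 0.2366 0.1878] 26.15 [-0.3448  0.1891 -0.2033  1.6398  0.042   1.3159 -2.1937] [ 0.7362 -1.6835  0.7368]
scene [371 234] [  6  10  17  11 115] ((14.096823692321777, 14.854035377502441), (10.64686107635498, 16.550687789916992), 94.62703704833984) [0.6134 0.227  0.034 ]
[[113 109 191 183  38 106 104  77 190 186]
 [107 192 184  52 106 104 104  73  87  99]
 [202 183  36  48  49  97 103  99  88  94]
 [107  36 107 101  97  58  43  72 106  88]
 [ 45  94 112 188 134 129 192  98  47  50]
 [ 94 103 154 172  36  40 128 190 103 104]
 [103 105  65 196 193 194 191 141 103 103]
 [103 103  73  89  90  92  92  79 103 103]
 [126 105  94  91  94  98  92  94 104 103]
 [ 47  48 100  84 105 103 104 103 103  82]]
side [284 226] [  4   9  21  13 173] ((14.00991153717041, 15.18458080291748), (12.85944938659668, 19.8311824798584), 84.92977142333984) [0.6106 0.2268 0.034 ]
[[151 123  76  93  95  93  55 129 158 158]
 [ 88  83  80  96  96  95  86  70 148 160]
 [ 88  85  91  94  83  66  60  72  68 147]
 [ 94  88  71  67 108 118 112  96  76  70]
 [ 61  59 117 162 140 128 158 154  94  76]
 [ 91  96 161 127  52  54 102 162 107  97]
 [ 95  95 144 161 116 117 160 150  89  96]
 [ 94  97  74 113 143 145 116  84  88  96]
 [ 96  96  75  87  89  88  87  85  94  95]
 [ 97  96  90  85  87  89  87  90  96  92]]
```

Both views put the roll flat at about (0.612,0.227), the compartment's centre, and the robot is clear of everything. Handing in.

```bash
python3 -c "
from bench import r
print(r.close_job())"
```

```text
the job is handed in; nothing more can be done
None
```

The job is handed in, verdict not shown: the keeper is turned to about 2.43 rad of its 2.5 rad stop (joint 7 ran out of range, once reading -2.602 against its -2.6 limit), and the roll lies flat in the tray's empty compartment, about 2 mm from my measured centre, with the robot clear.

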